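# Load and seal the dilatometer cell

### The job

Lay every ceramic specimen rod from the white rest (there may be one, two or three) in a V-groove of its own in the dilatometer cell and push it along the groove until its end touches the end stop, then set the cover on the gasket with its forked ears round the four slack wing screws. Tighten the wing screws clockwise, evenly and in cross order, in two rounds: first all four just snug, about a fifth of a turn so that the wing lies roughly square across its slot, doing a screw and then the one diagonally opposite before the other two; then, diagonal by diagonal again, all four fully to their stops. Leave the beaker, flask, timer and marker alone.

Things in the scene. Friction and masses are not known exactly. Their poses are not given: they have to be found in the camera images.
- cell: Dilatometer cell, fixed: shallow open grey trough (186 x 164 mm outside, walls 9 mm, inner floor at 16 mm, rubber gasket along the wall top at 50 mm) on a base plate 204 x 276 mm. Origin under its centre; x along the three V-grooves (40 mm apart, outer ones 33 mm from the side walls) towards the one flat steel end stop across them, away from the robot; y left. 
- groove_left (a point): Left V-groove (cell x +76, y +40 mm): the point where a seated rod's axis meets the end stop's face, 31 mm above the worktop. Axes as the cell's: the groove runs from here 152 mm along -x, the front wall's inner face is 160 mm from here. A rod fully home has its middle at x -50 mm. The 45-degree sides reach up to 4 mm below the rod axis and 7.5 mm to either side of it.
- groove_mid (a point): The same point of the middle V-groove (cell x +76, y 0); same axes and sizes.
- groove_right (a point): The same point of the right V-groove (cell x +76, y -40 mm); same axes and sizes.
- cover: Loose grey metal cover, 7 mm thick, 0.5 kg, 186 x 268 mm over four forked ears; each ear has an 18 mm wide slot at x +-62 mm, open outwards along y, inner end at y +-82. Origin under its centre; both ways round are equal. It fits when centred over the cell with the same axes, the slack wings coming up through the slots; its underside is then about 49.5 mm over the worktop (46 to 47 when tight).
- lugs (a point): Midpoint between the cell's two locating brackets, 70 mm above the worktop: upright steel tabs 26 mm wide, 71 mm high, at cell x 0, y +-85 mm, leaning outwards at the top; they guide the side edges of the cover (y +-82 mm) with 3 mm of play each side.
- cover_handle (a point): Centre of the cover's bar handle, 42 mm above the cover's underside: a dark bar 14 x 14 mm in section, 106 mm long along the cover's y, posts 45 mm either side of the centre, 28 mm of free height below it.
- rest: White plastic rest, 96 x 132 mm, fixed; the rods lie along its x in V notches 40 mm apart, axis 27 mm above the worktop. Its combs are at x +-35 mm, so the middle of each rod is free. Origin under its centre.
- rod_1: White ceramic specimen rod, 16 mm in diameter, 100 mm long, about 50 g, equal ends. Origin at its middle on the axis; x along the rod. May be absent.
- rod_2: White ceramic specimen rod, 16 mm in diameter, 100 mm long, about 50 g, equal ends. Origin at its middle on the axis; x along the rod. May be absent.
- rod_3: White ceramic specimen rod, 16 mm in diameter, 100 mm long, about 50 g, equal ends. Origin at its middle on the axis; x along the rod. May be absent.
- wing_fl (a joint): Turn of the front left (cell x -62, y +109 mm) wing screw, rad, clockwise from above. 0 = slack, wing along the cell's y, in line with the cover's slot; from about 0.7 it bears on the cover; 1.2 = snug, wing roughly across the slot; 2.2 = hard stop, tight. It sinks 2.2 mm per rad, stays where it is left, takes 0.1 to 0.2 N m. Diagonal partner: rear right.
- top_fl (a point): Top centre of the front left wing screw, on its axis, 84.5 mm above the worktop when slack. The wing is a flat steel plate 44 mm long (along this point's y, which turns with it), 9 mm thick (along x), 26 mm tall, reaching up to this point.
- wing_fr (a joint): Turn of the front right (x -62, y -109) wing screw, rad, clockwise from above. 0 = slack, wing along the cell's y, in line with the cover's slot; from about 0.7 it bears on the cover; 1.2 = snug, wing roughly across the slot; 2.2 = hard stop, tight. It sinks 2.2 mm per rad, stays where it is left, takes 0.1 to 0.2 N m. Diagonal partner: rear left.
- top_fr (a point): Top centre of the front right wing screw, on its axis, 84.5 mm above the worktop when slack. The wing is a flat steel plate 44 mm long (along this point's y, which turns with it), 9 mm thick (along x), 26 mm tall, reaching up to this point.
- wing_rr (a joint): Turn of the rear right (x +62, y -109) wing screw, rad, clockwise from above. 0 = slack, wing along the cell's y, in line with the cover's slot; from about 0.7 it bears on the cover; 1.2 = snug, wing roughly across the slot; 2.2 = hard stop, tight. It sinks 2.2 mm per rad, stays where it is left, takes 0.1 to 0.2 N m. Diagonal partner: front left.
- top_rr (a point): Top centre of the rear right wing screw, on its axis, 84.5 mm above the worktop when slack. The wing is a flat steel plate 44 mm long (along this point's y, which turns with it), 9 mm thick (along x), 26 mm tall, reaching up to this point.
- wing_rl (a joint): Turn of the rear left (x +62, y +109) wing screw, rad, clockwise from above. 0 = slack, wing along the cell's y, in line with the cover's slot; from about 0.7 it bears on the cover; 1.2 = snug, wing roughly across the slot; 2.2 = hard stop, tight. It sinks 2.2 mm per rad, stays where it is left, takes 0.1 to 0.2 N m. Diagonal partner: front right.
- top_rl (a point): Top centre of the rear left wing screw, on its axis, 84.5 mm above the worktop when slack. The wing is a flat steel plate 44 mm long (along this point's y, which turns with it), 9 mm thick (along x), 26 mm tall, reaching up to this point.
- beaker: Glass beaker, 62 mm wide, 80 mm high, behind the cell; leave it alone. Origin under its centre.
- flask: Conical glass flask, 67 mm wide, 114 mm high, behind the cell; leave it alone. Origin under its centre.
- timer_1: Flat white timer 70 x 62 x 18 mm near the robot; leave it alone. Origin under its centre.
- marker: Black-capped marker pen 136 mm long, near the robot; leave it alone. Origin under its centre.
Not all that is in view belongs to the job. What is shaped like the rod_2 but purple is not meant.

How it is judged:
By the outcome, as a careful person would: the job done as asked, in the order asked, and still so for the second after the job is handed in, with the robot touching nothing.
Of rod_1, rod_2, rod_3 only 1 to 3 are there at a start; the rules pass over those that are not, and their reading is None.
At some moment in a run one of cover may be knocked a few centimetres aside while the robot is not near it.
Once in a run the grip may slacken for a moment while it holds something.
It also fails if it takes over 210 s, if anything falls off the work surface, if the arm or the gripper's body presses on something with over 40 N, if the wrist force passes 120 N, or if a joint passes its speed limit or range.

### The arm

A 6-joint arm with a two-finger parallel gripper is mounted at the origin on a cart in front of the work surface, level with it; the furniture and walls round the work are solid. World frame = base frame: x ahead of the robot, y to its left, z up, the work surface at z = 0. Lengths are in m, angles in rad, forces in N, time in s.
With the tool pointing down it reaches from about 0.275 to 0.975 m from the base axis. Payload 8.4 kg.
Tool frame: the origin (TCP) lies midway between the tips of the shut fingers; the grasp point (between the pads) lies 19 mm behind it (bot.hold_point_z is the distance from the TCP to the grasp point, in m); z points along the fingers, y is the direction in which the jaws open and shut (so a half turn about z gives the same grasp; the last joint's range is limited). The gripper opens to 92 mm and grips with 3 to 60 N. Pads are 20 mm wide; open, the fingers measure 128 mm over their backs; the gripper's body (75 mm by 189 mm) begins 69 mm behind the grasp point.
Start: joints at [-1.247, 0.353, 1.633, -0, 1.155, -0.002], TCP at [0.2, -0.592, 0.215] pointing down, gripper open.
Joint ranges: [-2.63, 2.63], [-0.92, 2.1], [0.06, 2.66], [-1.3, 4.44], [0, 2.69], [-3.02, 3.02]. Speed limits (rad/s): [2.22, 2.22, 2.79, 3.14, 3.14, 3.14].

### API

Orientations are given as a unit quaternion [x, y, z, w].
In Python, from workcell import monitor, snapshot, bot gives the robot as it stands.
- The arm moves only by the tool send_rows, never from a script. Its argument "motion" is text: rows parted by semicolons, each of 7 numbers parted by spaces: the turn, a rotation vector about the world's x, y, z in rad, then the shift along the world's x, y, z in cm, then the opening, from 0 (shut) to 1 (fully open). In form: ax ay az dx dy dz grip; .... A call has exactly 5 rows; each row shifts and turns the commanded pose from where the row before left it; what a row does not reach is not made up. A row lasts 1/12 s, in which the tool goes at most 41.7 mm and 7.16 degrees, less where a joint would pass 70% of its speed; a pose out of reach is approached as far as the arm can. A call is refused whole if a number of a shift passes 4.17 or a number of a turn 0.125, either way. A call with a gripper value outside its range is refused whole. The fingers move at their own pace and stop on an object; "grip_force" is the grip in N (left out, the last holds). Time passes only in rows, so rows that do not move let the fingers close, or fill a call up. It gives the time, the measured TCP pose, the force and the opening at its end, in the units of the state.
- monitor.sense(): the state, without advancing time (a new reading comes with each control period).
- snapshot(name): name is "scene" or "top" or "wrist"; returns a dict with "frame" (384x512x3 uint8, red, green, blue), "range_z" (384x512 float32, m along the optical axis (not along the pixel's ray), 0 where there is no reading), "fx", "fy", "cx", "cy" (pixels), "k1" (the pictures are not rectified: a ray, as slopes to the right and down, at radius r is drawn at 1 + k1 r^2 times it, then the intrinsics apply), "eye" and "orientation" of the camera in the world; the wrist camera has in their place "mount" (4x4, takes a point from camera to tool coordinates, whose origin is the TCP and whose axes are the flange's). Camera axes: x right, y down, z forward; pixel columns grow to the right and rows downward; lengths in m; the calibration is good to about 2 mm. A picture is of the moment at which its call begins: read the wrist's pose just before it.
- bot.job_done(): hands the job in, once; it reports no verdict.
The state is a dict: "time_s": time; "joint_pos": joint angles; "qvel": joint speeds; "joint_efforts": joint torques, N m; "tcp_pos": TCP position; "ee_rot": TCP orientation; "contact_force": force on the tool from outside, world axes, zero at the start; "moment": the same for the moment, N m; "opening": finger opening in m.
Only numpy, scipy, OpenCV 4.12 (cv2) and the standard library are available. Lean on these libraries where they do the work, as an engineer would, in place of code of your own. Each camera call takes 0.05 s, during which the arm holds its last target.

## Working session

There is one attempt and no reset: what is moved stays moved. The work goes in short steps, Python scripts to look and compute and a tool call to move; the robot and the scene stay as the last step left them, time stands still between calls to the robot, and variables do not carry over. Pictures are saved under pics/ and viewed, and the job is handed in when it is done.

Besides the shell and the picture viewer there is one more tool, called after "Call:" in YAML: its name, and indented under it one key for each argument. send_rows: Moves the arm, as the interface text tells. Its arguments: {"type":"object","properties":{"motion":{"type":"string"},"grip_force":{"type":"number"}},"required":["motion"]}

```bash
ls; mkdir -p pics; cat > h.py <<'E'
import numpy as np, cv2
from scipy.spatial.transform import Rotation as R
from workcell import monitor, snapshot, bot
def cam(name):
    st=monitor.sense(); s=snapshot(name)
    if 'mount' in s:
        T=np.eye(4); T[:3,:3]=R.from_quat(st['ee_rot']).as_matrix(); T[:3,3]=st['tcp_pos']
        M=T@np.array(s['mount'])
    else:
        M=np.eye(4); M[:3,:3]=R.from_quat(s['orientation']).as_matrix(); M[:3,3]=s['eye']
    s['M']=M; return s
def save(s,fn): cv2.imwrite(fn,s['frame'][:,:,::-1])
def undist(s,u,v):
    x=(np.asarray(u,float)-s['cx'])/s['fx']; y=(np.asarray(v,float)-s['cy'])/s['fy']
    a,b=x.copy(),y.copy()
    for _ in range(20):
        k=1+s['k1']*(a*a+b*b); a,b=x/k,y/k
    return a,b
def cloud(s):
    v,u=np.mgrid[0:384,0:512]; a,b=undist(s,u,v); z=s['range_z']
    P=np.stack([a*z,b*z,z],-1)@s['M'][:3,:3].T+s['M'][:3,3]
    P[z<=0]=np.nan; return P
def at(s,u,v,h):  # pixel to plane z=h
    a,b=undist(s,u,v); d=np.stack([a,b,np.ones_like(a)],-1)@s['M'][:3,:3].T; o=s['M'][:3,3]
    return o+d*((h-o[2])/d[...,2])[...,None]
def proj(s,P):
    p=(np.asarray(P,float)-s['M'][:3,3])@s['M'][:3,:3]
    a=p[...,0]/p[...,2]; b=p[...,1]/p[...,2]; k=1+s['k1']*(a*a+b*b)
    return np.stack([a*k*s['fx']+s['cx'],b*k*s['fy']+s['cy']],-1)
E
python3 - <<'E'
from h import *
for n in('scene','top','wrist'):
    s=cam(n); save(s,f'pics/{n}0.png'); np.savez(f'{n}0.npz',**{k:v for k,v in s.items()})
    print(n,s['M'].round(3).tolist(),s['fx'],s['fy'],s['cx'],s['cy'],s['k1'])
print(monitor.sense(),bot.hold_point_z)
E
```

```text
pics
scene [[0.857, -0.4, 0.326, 0.047], [-0.515, -0.644, 0.565, -0.993], [-0.016, -0.652, -0.758, 1.339], [0.0, 0.0, 0.0, 1.0]] 407.28831462000767 407.28831462000767 263.15262178763106 190.52648103912472 -0.13772608765147953
top [[0.013, -0.996, 0.093, 0.486], [-1.0, -0.012, 0.006, -0.065], [-0.004, -0.093, -0.996, 1.26], [0.0, 0.0, 0.0, 1.0]] 373.11827250339235 373.11827250339235 260.8675105164809 193.13768874181326 -0.03191905838377602
wrist [[0.321, -0.916, -0.242, 0.267], [-0.947, -0.31, -0.081, -0.569], [-0.001, 0.255, -0.967, 0.385], [0.0, 0.0, 0.0, 1.0]] 342.69966889527745 342.69966889527745 261.3647927087044 190.8818054025492 0.02092514043578429
{'time_s': 0.15, 'joint_pos': array([-1.24738409e+00,  3.53491236e-01,  1.63395429e+00,  2.32604011e-05,
        1.15523477e+00, -2.42016195e-03]), 'qvel': array([ 0.00036902, -0.00142637, -0.0013047 ,  0.00013178, -0.00068518,
       -0.00123046]), 'joint_efforts': array([-9.15658093e-04, -5.94205391e+01, -3.34468246e+01,  6.97391247e-02,
        2.04326247e-02, -6.85634018e-05]), 'tcp_pos': array([ 0.1999326 , -0.59174807,  0.21403866]), 'ee_rot': array([ 9.86759099e-01,  1.62191813e-01, -7.64056693e-05, -5.38531057e-04]), 'contact_force': array([-0.51032527,  0.02174263,  0.45478159]), 'moment': array([-0.00728791, -0.03963768, -0.02624463]), 'opening': 0.09164452518391765} 0.0187
```

View pics/top0.png

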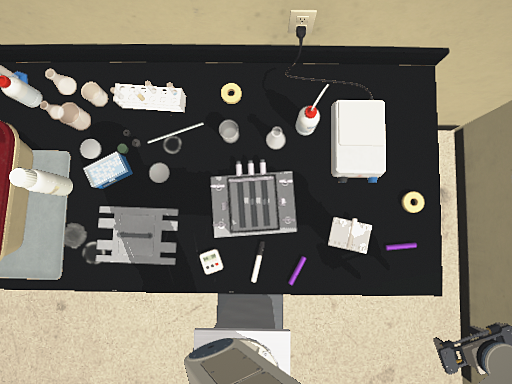

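View pics/scene0.png

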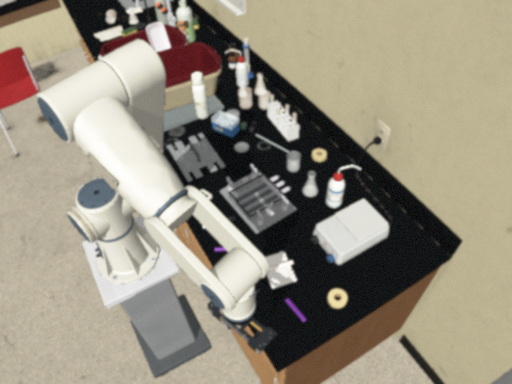

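View pics/wrist0.png

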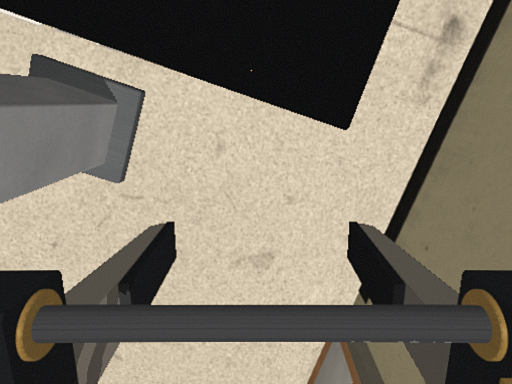

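```bash
python3 - <<'E'
import cv2,numpy as np
i=cv2.imread('pics/top0.png')
a=cv2.resize(i[150:275,190:310],None,fx=5,fy=5,interpolation=cv2.INTER_CUBIC)
b=cv2.resize(i[205:265,315:385],None,fx=8,fy=8,interpolation=cv2.INTER_CUBIC)
c=cv2.resize(i[190:280,60:195],None,fx=5,fy=5,interpolation=cv2.INTER_CUBIC)
cv2.imwrite('pics/a.png',a[:600]);cv2.imwrite('pics/b.png',b);cv2.imwrite('pics/c.png',c)
E
```

```text
(no output)
```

View pics/a.png

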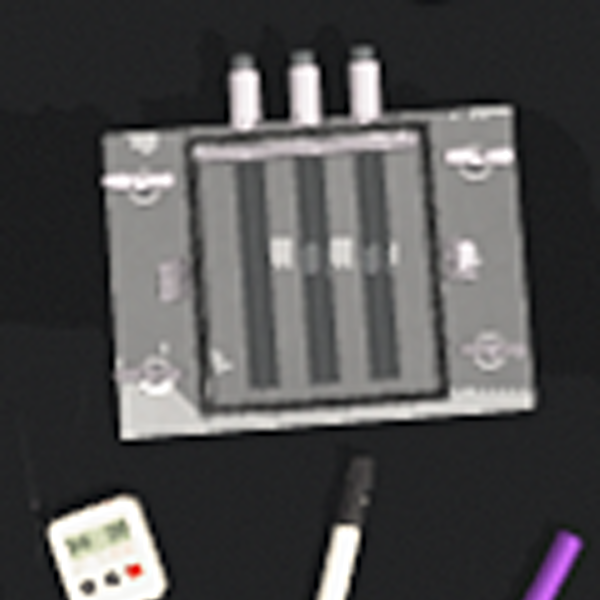

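View pics/b.png

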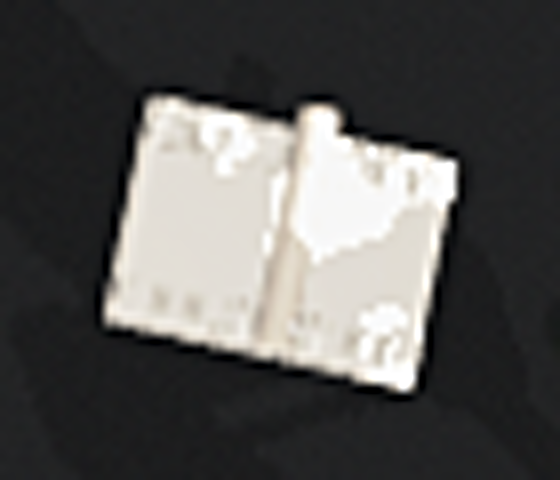

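View pics/c.png

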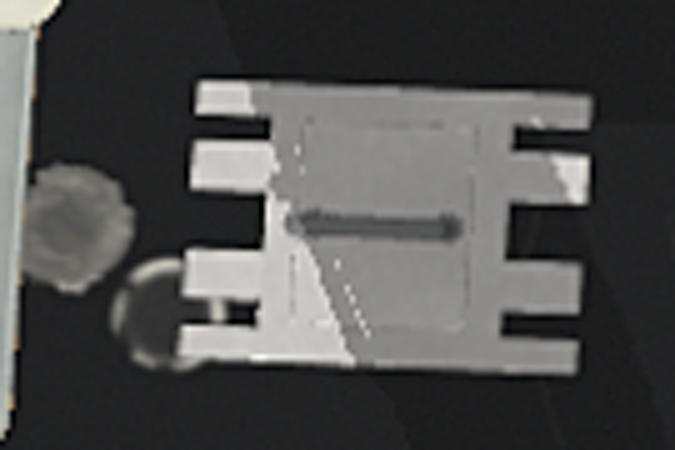

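```bash
python3 - <<'E'
from h import *
s=dict(np.load('top0.npz')); P=cloud(s)
np.set_printoptions(suppress=True,precision=4)
for nm,(u0,v0,u1,v1) in dict(rest=(320,208,380,262),cell=(205,165,302,245),cover=(92,198,185,272)).items():
    Q=P[v0:v1,u0:u1].reshape(-1,3); Q=Q[np.isfinite(Q[:,0])]
    print(nm,np.histogram(Q[:,2],bins=np.arange(-0.006,0.1,0.004)))
    if nm=='rest': M=Q[Q[:,2]>0.006]
    if nm=='cell': M=Q[(Q[:,2]>0.004)]
    if nm=='cover': M=Q[Q[:,2]>0.004]
    r=cv2.minAreaRect((M[:,:2]*1000).astype(np.float32)); print(r)
# table
print(P[[260,260,150],[200,340,200]])
# depth map of rest
Z=(P[...,2]*1000); 
for v in range(212,262,2): print(' '.join('%3.0f'%z for z in Z[v,322:380:2]))
E
```

```text
rest (array([ 849, 1037,  464,  414,  124,   64,   46,   20,   38,   67,   28,
          2,    0,    0,    0,    0,    0,    0,    0,    0,    0,    0,
          0,    0,    0,    0]), array([-0.006, -0.002,  0.002,  0.006,  0.01 ,  0.014,  0.018,  0.022,
        0.026,  0.03 ,  0.034,  0.038,  0.042,  0.046,  0.05 ,  0.054,
        0.058,  0.062,  0.066,  0.07 ,  0.074,  0.078,  0.082,  0.086,
        0.09 ,  0.094,  0.098]))
((463.613037109375, -368.1752014160156), (167.5530242919922, 116.09744262695312), 89.27449798583984)
cell (array([1016, 1249,  191,  129, 1208, 1522,  554,  395,  136,   47,  129,
        212,  257,  261,   80,    3,   11,   17,   27,   33,   22,   73,
         32,    3,    0,    0]), array([-0.006, -0.002,  0.002,  0.006,  0.01 ,  0.014,  0.018,  0.022,
        0.026,  0.03 ,  0.034,  0.038,  0.042,  0.046,  0.05 ,  0.054,
        0.058,  0.062,  0.066,  0.07 ,  0.074,  0.078,  0.082,  0.086,
        0.09 ,  0.094,  0.098]))
((565.7923583984375, -34.73966979980469), (266.89544677734375, 317.0911865234375), 0.7906016707420349)
cover (array([1178, 1832, 1536, 15
[... 2782 characters left out ...]
  -0
 -2  -2  -4  -1  -3  -3  -5   2  -0  -0  -1  -2  -2  -2  -4  -3  -3   3   4   9   5   5   9  -4  -0  -2   2  -3  -2
  1  -2  -1  -4 nan   1  -0  -2   0  -5  -7   3  -1  -2  -4  -2  -3  -2  -2  -7  -4   5   6  -1   0  -2  -0  -4  -1
 -2  -1  -3  -1   1  -1  -4  -1   1   0  -0  -3  -2  -5  -3  -3  -1  -3  -3  -0  -2  -0   1  -1  -2   1  -3   1  -4
  2   0  -2  -3   0  -2  -2   0   3  -2   0  -2   2  -1  -1  -2  -7   1  -1  -2   2  -3  -2  -5  -3  -1  -5   1  -5
 -3  -5  -2  -0  -2   2  -5  -3  -4   0  -1  -1   2   1  -3  -3   4  -1  -2  -2  -2   0   1   0   4  -2  -2  -1  -3
  2   3   2  -4  -4  -4  -0  -1  -2  -3  -1  -5  -2   1  -4  -2  -1   3  -5   2  -5  -1  -4   2   3   2  -5  -2  -5
```

```bash
python3 - <<'E'
from h import *
np.set_printoptions(suppress=True,precision=4)
s=dict(np.load('top0.npz')); P=cloud(s)
def poly(c,h):
    c=np.array(c,float); p=at(s,c[:,0],c[:,1],h)[:,:2]
    print('corners',p.tolist(),'ctr',p.mean(0)); 
    for i in range(4):
        d=p[(i+1)%4]-p[i]; print('  side',np.linalg.norm(d),np.degrees(np.arctan2(d[1],d[0])))
ca=np.array([(105,133),(513,105),(535,408),(120,438)])/5+[190,150]-.4
print('plate z',np.nanmedian(P[190:225,214:222,2]),np.nanmedian(P[230:236,235:280,2]))
poly(ca,0.012)
cb=np.array([(152,98),(458,158),(412,390),(108,322)])/8+[315,205]-.4
poly(cb,0.007)
cc=np.array([(197,82),(593,97),(578,373),(178,355)])/5+[60,190]-.4
poly(cc,0.007)
print('cover z',np.nanmedian(P[215:260,120:130,2]))
rod=np.array([(318,105),(275,345)])/8+[315,205]-.4
p=at(s,rod[:,0],rod[:,1],0.033); print(p)
E
```

```text
plate z 0.014279785461552397 0.015937573350743972
corners [[0.6578320410588789, 0.1122743912535309], [0.6802160570579998, -0.16305985369649784], [0.4767302966994174, -0.17871468623725983], [0.4533156537587795, 0.09716974597114002]] ctr [ 0.567  -0.0331]
  side 0.27624262997309323 -85.3522116361875
  side 0.20408706095828252 -175.60071193380745
  side 0.276876263769556 94.8511361031673
  side 0.20507340876718053 4.223935454529955
corners [[0.5260627195812123, -0.30310087086231624], [0.5024383112043641, -0.4314610003821105], [0.40593451075065334, -0.4110167299601375], [0.4326556498461293, -0.28435794644622747]] ctr [ 0.4668 -0.3575]
  side 0.13051603549562196 -100.42846141120562
  side 0.09864558629303384 168.0387725172128
  side 0.1294467717472448 78.08702970927129
  side 0.09526897654620772 -11.34620714909362
corners [[0.5524335828396936, 0.4897214113464386], [0.545872895541956, 0.21950795518792304], [0.3620899024191642, 0.2236976686831379], [0.3693611684574521, 0.49340680414883825]] ctr [0.4574 0.3566]
  side 0.2702930900096203 -91.39084803501902
  side 0.18383074351246068 178.69405039139846
  side 0.2698071330848298 88.45569945429544
  side 0.18310950556388686 -1.1532536854469808
cover z 0.00907030566220568
[[ 0.5232 -0.3664  0.033 ]
 [ 0.4252 -0.348   0.033 ]]
```

Call:
send_rows:
  motion: "0 0 -0.05 2.7 2.3 0 1;0 0 -0.05 2.7 2.3 0 1;0 0 -0.05 2.7 2.3 0 1;0 0 -0.05 2.7 2.3 0 1;0 0 -0.05 2.7 2.3 0 1"

```text
time_s: 0.57
tcp_pos: [0.3359, -0.4758, 0.2144]
ee_rot: [0.999, 0.036, -0.0, -0.0]
contact_force: [1.0, -0.4, -1.1]
opening: 0.0919
```

Call:
send_rows:
  motion: "0 0 -0.05 2.7 2.3 0 1;0 0 -0.05 2.7 2.3 0 1;0 0 -0.05 2.7 2.3 0 1;0 0 -0.05 2.7 2.3 0 1;0 0 -0.05 2.7 2.3 0 1"

```text
time_s: 0.98
tcp_pos: [0.471, -0.3607, 0.2145]
ee_rot: [0.996, -0.088, -0.0, -0.0]
contact_force: [-0.5, -0.9, 0.5]
opening: 0.092
```

```bash
cat >> h.py <<'E'
np.set_printoptions(suppress=True,precision=4)
def state():
    st=monitor.sense(); m=R.from_quat(st['ee_rot']).as_matrix()
    print('t %.2f'%st['time_s'],'tcp',st['tcp_pos'],'yaw %.4f'%np.arctan2(m[1,0],m[0,0]),'z',m[:,2],'F',st['contact_force'].round(1),'M',st['moment'].round(2),'open %.4f'%st['opening'],'j',st['joint_pos'].round(2))
    return st
E
python3 - <<'E'
from h import *
state()
s=cam('wrist'); save(s,'pics/w1.png'); np.savez('w1.npz',**s)
E
```

```text
t 0.98 tcp [ 0.471  -0.3607  0.2145] yaw -0.1767 z [-0.0002  0.0001 -1.    ] F [-0.5 -0.9  0.5] M [ 0.02  0.01 -0.01] open 0.0920 j [-0.66  0.3   1.7  -0.    1.13  1.09]
```

View pics/w1.png

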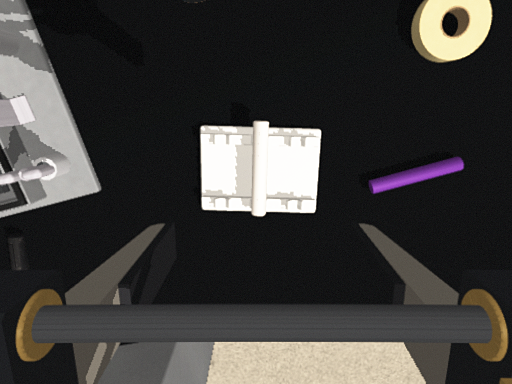

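```bash
python3 - <<'E'
from h import *
s=dict(np.load('w1.npz')); P=cloud(s)
i=cv2.imread('pics/w1.png'); cv2.imwrite('pics/w1c.png',cv2.resize(i[110:225,190:335],None,fx=5,fy=5,interpolation=cv2.INTER_CUBIC))
Q=P[112:222,245:280].reshape(-1,3); Q=Q[(Q[:,2]>0.029)&(Q[:,2]<0.045)]
print(len(Q),Q.mean(0)); c=np.median(Q,0); u,w,v=np.linalg.svd(Q[:,:2]-Q[:,:2].mean(0)); d=v[0]; 
t=(Q[:,:2]-Q[:,:2].mean(0))@d; print(np.arctan2(d[1],d[0]),t.min(),t.max(), Q[:,:2].mean(0)+d*(t.min()+t.max())/2, np.percentile(Q[:,2],[10,50,90]))
p=at(s,np.array([261.,260.]),np.array([121.,216.]),0.03);print(p,np.linalg.norm(p[0]-p[1]),p.mean(0))
print('table',np.nanmedian(P[60:110,200:340,2]))
E
```

```text
1358 [ 0.475  -0.36    0.0341]
2.9373632301685917 -0.04741920162873148 0.05296028307451917 [ 0.4723 -0.3594] [0.0316 0.0345 0.036 ]
[[ 0.521  -0.3699  0.03  ]
 [ 0.4208 -0.351   0.03  ]] 0.10194623435655956 [ 0.4709 -0.3604  0.03  ]
table 0.0009174606412445385
```

View pics/w1c.png

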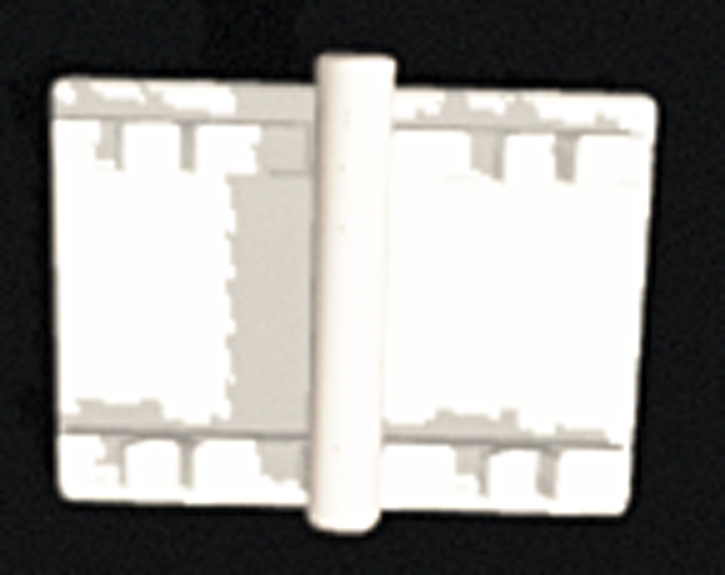

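Call:
send_rows:
  motion: "0 0 -0.018 0.1 0 -4 1;0 0 0 0 0 -4 0.6;0 0 0 0 0 -4 0.5;0 0 0 0 0 -4 0.5;0 0 0 0 0 -3.2 0.5"
  grip_force: 25

```text
time_s: 1.45
tcp_pos: [0.4699, -0.3614, 0.0198]
ee_rot: [0.995, -0.096, -0.001, -0.001]
contact_force: [-0.8, -0.4, -0.4]
opening: 0.067
```

Call:
send_rows:
  motion: "0 0 0 0 0 0 0.5;0 0 0 0 0 0 0;0 0 0 0 0 0 0;0 0 0 0 0 0 0;0 0 0 0 0 0 0"

```text
time_s: 1.87
tcp_pos: [0.4724, -0.3632, 0.025]
ee_rot: [0.995, -0.096, 0.002, 0.001]
contact_force: [-0.8, 0.7, 0.2]
opening: 0.0343
```

```bash
python3 - <<'E'
from h import *
state()
s=cam('wrist'); save(s,'pics/w2.png'); np.savez('w2.npz',**s)
E
```

```text
t 1.87 tcp [ 0.4724 -0.3632  0.025 ] yaw -0.1923 z [ 0.0031 -0.0023 -1.    ] F [-0.8  0.7  0.2] M [0.05 0.05 0.01] open 0.0343 j [-0.66  0.54  1.83  0.    0.76  1.1 ]
```

View pics/w2.png

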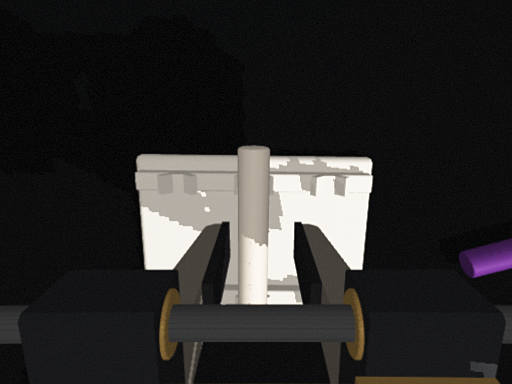

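Call:
send_rows:
  motion: "0 0 0 0 0 0 0;0 0 0 0 0 0 0;0 0 0 0 0 0 0;0 0 0 0 0 0 0;0 0 0 0 0 0 0"

```text
time_s: 2.33
tcp_pos: [0.4724, -0.359, 0.0238]
ee_rot: [0.995, -0.097, 0.001, -0.002]
contact_force: [6.8, 18.7, 11.3]
opening: 0.0155
```

```bash
python3 - <<'E'
from h import *
state()
E
```

```text
t 2.33 tcp [ 0.4724 -0.359   0.0238] yaw -0.1942 z [ 0.0017  0.0044 -1.    ] F [ 6.8 18.7 11.3] M [ 3.6  -1.29 -0.12] open 0.0155 j [-0.66  0.54  1.83  0.01  0.77  1.11]
```

Call:
send_rows:
  motion: "0 0 0 0 0 1 0;0 0 0 0 0 1.5 0;0 0 0 0 0 3 0;0 0 0 0 0 4 0;0 0 0 0 0 4 0"

```text
time_s: 2.75
tcp_pos: [0.4703, -0.3617, 0.159]
ee_rot: [0.995, -0.096, -0.001, -0.0]
contact_force: [0.8, -0.8, 0.1]
opening: 0.015
```

```bash
python3 - <<'E'
from h import *
state()
s=cam('wrist'); save(s,'pics/w3.png'); np.savez('w3.npz',**s)
E
```

```text
t 2.75 tcp [ 0.4703 -0.3617  0.159 ] yaw -0.1921 z [-0.0012  0.0007 -1.    ] F [ 0.8 -0.8  0.1] M [ 0.09 -0.02  0.03] open 0.0150 j [-0.66  0.36  1.75 -0.    1.03  1.11]
```

View pics/w3.png

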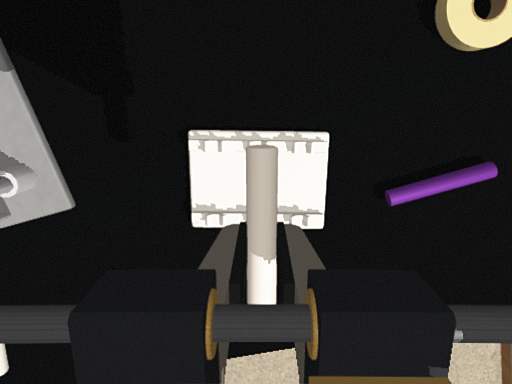

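Call:
send_rows:
  motion: "0 0 0.027 0.3 2 1 0;0 0 0.027 0.3 3.5 1 0;0 0 0.027 0.3 3.5 1 0;0 0 0.027 0.3 3.5 1 0;0 0 0.027 0.3 3.5 1 0"

```text
time_s: 3.22
tcp_pos: [0.4858, -0.2009, 0.2086]
ee_rot: [1.0, -0.028, 0.0, 0.0]
contact_force: [0.9, 0.6, -0.5]
opening: 0.0152
```

Call:
send_rows:
  motion: "0 0 0.027 0.3 3.5 0 0;0 0 0.027 0.3 3.5 0 0;0 0 0.027 0.3 3.5 0 0;0 0 0.027 0.3 3.5 0 0;0 0 0.027 0.3 3 0 0"

```text
time_s: 3.63
tcp_pos: [0.5009, -0.0301, 0.2082]
ee_rot: [0.999, 0.04, 0.001, 0.0]
contact_force: [0.8, -0.1, -0.3]
opening: 0.015
```

Call:
send_rows:
  motion: "0 0 0 0 0 0 0;0 0 0 0 0 0 0;0 0 0 0 0 0 0;0 0 0 0 0 0 0;0 0 0 0 0 0 0"

```text
time_s: 4.05
tcp_pos: [0.501, -0.0332, 0.2077]
ee_rot: [0.999, 0.038, 0.0, 0.0]
contact_force: [0.2, -0.2, -1.2]
opening: 0.0154
```

```bash
python3 - <<'E'
from h import *
state()
s=cam('wrist'); save(s,'pics/w4.png'); np.savez('w4.npz',**s)
cv2.imwrite('pics/w4c.png',cv2.resize(s['frame'][:,:,::-1],None,fx=1.55,fy=1.55,interpolation=cv2.INTER_CUBIC))
E
```

```text
t 4.05 tcp [ 0.501  -0.0332  0.2077] yaw 0.0762 z [ 0.0002 -0.0002 -1.    ] F [ 0.2 -0.2 -1.2] M [ 0.02 -0.03 -0.06] open 0.0154 j [-0.07  0.17  1.9  -0.    1.07  1.43]
```

View pics/w4c.png

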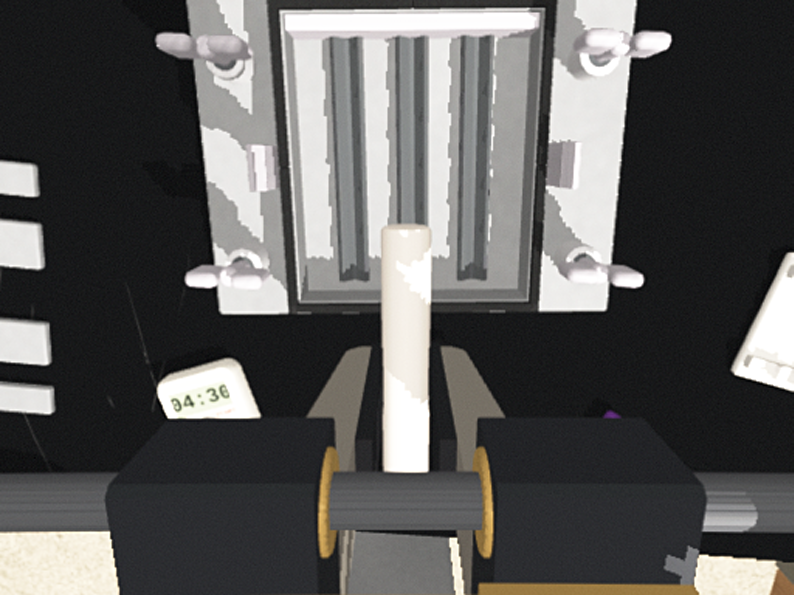

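```bash
cat >> h.py <<'E'
def cellT(p,Q):
    Q=np.asarray(Q,float); c,s_=np.cos(p[2]),np.sin(p[2])
    return np.stack([p[0]+c*Q[...,0]-s_*Q[...,1],p[1]+s_*Q[...,0]+c*Q[...,1],Q[...,2]],-1)
E
python3 - <<'E'
from h import *
from scipy.optimize import least_squares
s=dict(np.load('w4.npz')); P=cloud(s)
print('plate z',np.nanmedian(P[100:150,150:158,2]),np.nanmedian(P[150:190,370:380,2]))
print('between grooves', np.nanmedian(P[60:150,236:247,2]),np.nanmedian(P[60:150,198:206,2]))
for v in (80,110): print((P[v,180:350,2]*1000).round(0)[::2])
px=np.array([(222,313),(606,310),(355,280),(472,279),(346,37),(475,36)])/1.55
md=np.array([(-102,138,12),(-102,-138,12),(-76,40,27),(-76,-40,27),(76,40,27),(76,-40,27)])/1000
f=lambda p:(proj(s,cellT(p,md))-px).ravel()
r=least_squares(f,[0.567,-0.033,0.08]); print(r.x,r.fun.round(1))
p=r.x
im=cv2.resize(s['frame'][:,:,::-1],None,fx=1.55,fy=1.55,interpolation=cv2.INTER_CUBIC)
def pl(c,col):
    c=np.array(c,float)/1000; q=(proj(s,cellT(p,c))*1.55).astype(int); cv2.polylines(im,[q.reshape(-1,1,2)],True,col,1)
pl([(-102,138,12),(-102,-138,12),(102,-138,12),(102,138,12)],(0,255,0))
pl([(-93,82,50),(-93,-82,50),(93,-82,50),(93,82,50)],(0,0,255))
pl([(-84,73,50),(-84,-73,50),(84,-73,50),(84,73,50)],(0,0,255))
for y in(40,0,-40): pl([(-76,y-7.5,27),(76,y-7.5,27),(76,y+7.5,27),(-76,y+7.5,27)],(255,0,0))
for x in(62,-62):
  for y in (109,-109): pl([(x,y-22,84.5),(x,y+22,84.5)],(255,0,255))
cv2.imwrite('pics/w4o.png',im)
E
```

```text
plate z 0.016857309992827196 0.04414296417952837
between grooves 0.016997024645417802 0.016900483512980402
[51. 49. 52. 46. 41. 31. 22. 17. 16. 17. 18. 17. 17. 19. 15. 17. 18. 16.
 28. 28. 26. 24. 21. 23. 24. 26. 29. 27. 16. 16. 17. 16. 17. 16. 17. 16.
 17. 18. 25. 27. 26. 24. 22. 22. 23. 25. 28. 27. 25. 17. 17. 17. 17. 18.
 17. 17. 18. 17. 26. 26. 26. 25. 22. 21. 23. 25. 26. 29. 26. 17. 17. 16.
 17. 17. 17. 16. 19. 17. 16. 17. 27. 34. 43. 47. 51.]
[50. 50. 50. 50. 46. 40. 32. 20. 17. 17. 16. 18. 16. 17. 17. 17. 17. 17.
 27. 27. 26. 25. 24. 22. 21. 24. 27. 29. 25. 17. 16. 17. 17. 16. 17. 17.
 16. 16. 27. 29. 26. 25. 22. 24. 22. 26. 25. 27. 24. 18. 17. 17. 17. 16.
 18. 16. 16. 17. 26. 28. 27. 25. 22. 22. 23. 25. 27. 26. 17. 16. 17. 17.
 17. 17. 17. 17. 17. 16. nan 23. 33. 40. 46. 51. 52.]
[ 0.5659 -0.0334  0.0897] [-0.5  0.5 -0.1 -0.6 -0.4  1.1  0.1  0.8 -0.7 -0.3  1.6 -0.9]
```

View pics/w4o.png

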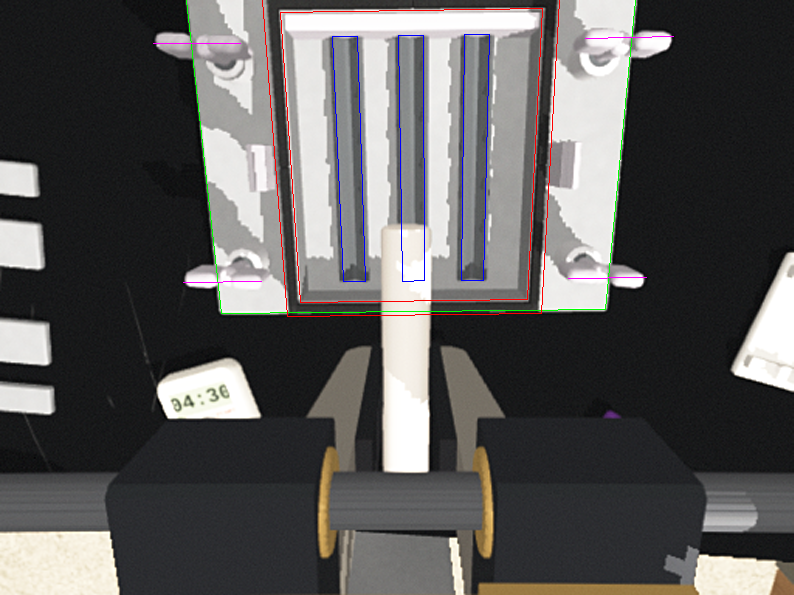

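```bash
cat >> h.py <<'E'
CELL=[0.566,-0.0335,0.086]
def goto(x,y,z,yaw=CELL[2],cell=True):
    "print delta cm and rad to TCP target"
    st=state(); t=cellT(CELL,[x,y,z]) if cell else np.array([x,y,z])
    m=R.from_quat(st['ee_rot']).as_matrix(); a=np.arctan2(m[1,0],m[0,0])
    print('delta cm',((t-st['tcp_pos'])*100).round(2),'dyaw %.3f'%(yaw-a),'tilt fix', R.from_matrix(R.from_euler('z',yaw).as_matrix()@np.diag([1,-1,-1])@m.T).as_rotvec().round(3))
E
python3 - <<'E'
from h import *
s=dict(np.load('w4.npz')); q=at(s,np.array([262.]),np.array([146.5]),0.214)[0]
st=state(); m=R.from_quat(st['ee_rot']).as_matrix(); print('front end rel tool',(q-st['tcp_pos'])@m)
goto(0.022,0,0.06)
goto(0.022,0,0.030)
E
```

```text
t 4.10 tcp [ 0.501  -0.0331  0.2076] yaw 0.0762 z [ 0.0001 -0.0002 -1.    ] F [ 0.5  0.4 -0.9] M [-0.01  0.04  0.  ] open 0.0149 j [-0.07  0.17  1.9  -0.    1.07  1.43]
front end rel tool [ 0.0495  0.0007 -0.0064]
t 4.10 tcp [ 0.501  -0.0331  0.2076] yaw 0.0762 z [ 0.0001 -0.0002 -1.    ] F [ 0.5  0.4 -0.9] M [-0.01  0.04  0.  ] open 0.0149 j [-0.07  0.17  1.9  -0.    1.07  1.43]
delta cm [  8.69   0.15 -14.76] dyaw 0.010 tilt fix [0.   0.   0.01]
t 4.10 tcp [ 0.501  -0.0331  0.2076] yaw 0.0762 z [ 0.0001 -0.0002 -1.    ] F [ 0.5  0.4 -0.9] M [-0.01  0.04  0.  ] open 0.0149 j [-0.07  0.17  1.9  -0.    1.07  1.43]
delta cm [  8.69   0.15 -17.76] dyaw 0.010 tilt fix [0.   0.   0.01]
```

Call:
send_rows:
  motion: "0 0 0.01 2.8 0.05 0 0;0 0 0 2.8 0.05 -3 0;0 0 0 2.8 0.05 -3.5 0;0 0 0 0 0 -4 0;0 0 0 0 0 -3 0"

```text
time_s: 4.52
tcp_pos: [0.5836, -0.0315, 0.0724]
ee_rot: [0.999, 0.043, -0.0, 0.0]
contact_force: [-0.9, 0.4, -1.0]
opening: 0.0149
```

Call:
send_rows:
  motion: "0 0 0 0 0 -1 0;0 0 0 0 0 0 0;0 0 0 0 0 0 0;0 0 0 0 0 0 0;0 0 0 0 0 0 0"

```text
time_s: 4.93
tcp_pos: [0.5846, -0.0309, 0.0673]
ee_rot: [0.999, 0.044, 0.002, 0.0]
contact_force: [-0.6, 0.1, -0.4]
opening: 0.0153
```

```bash
python3 - <<'E'
from h import *
goto(0.022,0,0.030)
s=cam('wrist'); save(s,'pics/w5.png'); np.savez('w5.npz',**s)
E
```

```text
t 4.93 tcp [ 0.5846 -0.0309  0.0673] yaw 0.0875 z [ 0.0036 -0.0002 -1.    ] F [-0.6  0.1 -0.4] M [0.01 0.   0.  ] open 0.0153 j [-0.06  0.47  1.84 -0.    0.83  1.43]
delta cm [ 0.33 -0.07 -3.73] dyaw -0.002 tilt fix [ 0.     0.004 -0.002]
```

View pics/w5.png

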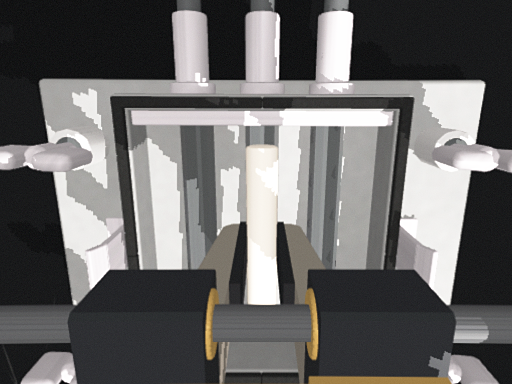

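Call:
send_rows:
  motion: "0 0 0 0.1 0 -1 0;0 0 0 0 0 -1 0;0 0 0 0 0 -0.7 0;0 0 0 0 0 -0.3 0;0 0 0 0 0 0 0"

```text
time_s: 5.4
tcp_pos: [0.5831, -0.0306, 0.0336]
ee_rot: [0.999, 0.044, -0.001, -0.0]
contact_force: [0.0, -0.5, -1.6]
opening: 0.0151
```

```bash
python3 - <<'E'
from h import *
goto(0.022,0,0.030)
E
```

```text
t 5.40 tcp [ 0.5831 -0.0306  0.0336] yaw 0.0878 z [-0.0023  0.0002 -1.    ] F [ 0.  -0.5 -1.6] M [-0.    0.06 -0.  ] open 0.0151 j [-0.05  0.52  1.85  0.    0.78  1.43]
delta cm [ 0.48 -0.1  -0.36] dyaw -0.002 tilt fix [-0.    -0.002 -0.002]
```

Call:
send_rows:
  motion: "0 0 0 0 -0.05 -0.2 0;0 0 0 0 0 -0.2 0;0 0 0 0 0 0 0;0 0 0 0 0 0 0;0 0 0 0 0 0 0"

```text
time_s: 5.82
tcp_pos: [0.5842, -0.0312, 0.0312]
ee_rot: [0.999, 0.044, 0.0, 0.0]
contact_force: [0.5, -0.4, 0.0]
opening: 0.0154
```

```bash
python3 - <<'E'
from h import *
goto(0.022,0,0.030)
E
```

```text
t 5.82 tcp [ 0.5842 -0.0312  0.0312] yaw 0.0878 z [ 0.0003 -0.     -1.    ] F [ 0.5 -0.4  0. ] M [ 0.07 -0.05  0.02] open 0.0154 j [-0.06  0.52  1.85 -0.    0.77  1.43]
delta cm [ 0.37 -0.04 -0.12] dyaw -0.002 tilt fix [ 0.     0.    -0.002]
```

Lower a touch more until light contact.

Call:
send_rows:
  motion: "0 0 0 0 0 -0.1 0;0 0 0 0 0 -0.1 0;0 0 0 0 0 0 0;0 0 0 0 0 0 0;0 0 0 0 0 0 0"

```text
time_s: 6.23
tcp_pos: [0.584, -0.0312, 0.029]
ee_rot: [0.999, 0.044, -0.0, -0.0]
contact_force: [0.2, -0.4, -0.3]
opening: 0.0151
```

```bash
python3 - <<'E'
from h import *
goto(0.022,0,0.030)
E
```

```text
t 6.23 tcp [ 0.584  -0.0312  0.029 ] yaw 0.0878 z [-0.  0. -1.] F [ 0.2 -0.4 -0.3] M [-0.02 -0.05 -0.01] open 0.0151 j [-0.06  0.53  1.85  0.    0.76  1.43]
delta cm [ 0.39 -0.04  0.1 ] dyaw -0.002 tilt fix [-0.    -0.    -0.002]
```

Call:
send_rows:
  motion: "0 0 0 0 0 0 0.3;0 0 0 0 0 0 0.3;0 0 0 0 0 0 0.3;0 0 0 0 0 1 0.3;0 0 0 0 0 3 0.3"

```text
time_s: 6.65
tcp_pos: [0.5812, -0.031, 0.0665]
ee_rot: [0.999, 0.044, -0.003, -0.0]
contact_force: [-0.3, -0.3, -0.5]
opening: 0.0272
```

Call:
send_rows:
  motion: "0 0 0 0 0 4 0;0 0 0 -2 -0.2 4 0;0 0 0 -3 -0.3 0 0;0 0 0 -3 -0.3 0 0;0 0 0 0 0 0 0"

```text
time_s: 7.07
tcp_pos: [0.5002, -0.0391, 0.147]
ee_rot: [0.999, 0.044, -0.002, -0.0]
contact_force: [0.4, 0.4, -0.3]
opening: 0.0003
```

```bash
python3 - <<'E'
from h import *
goto(-0.050,0,0.030)
s=cam('wrist'); save(s,'pics/w6.png'); np.savez('w6.npz',**s)
E
```

```text
t 7.07 tcp [ 0.5002 -0.0391  0.147 ] yaw 0.0876 z [-0.0031  0.     -1.    ] F [ 0.4  0.4 -0.3] M [0.02 0.05 0.  ] open 0.0003 j [-0.08  0.25  1.96 -0.    0.94  1.4 ]
delta cm [  1.59   0.13 -11.7 ] dyaw -0.002 tilt fix [-0.    -0.003 -0.002]
```

View pics/w6.png

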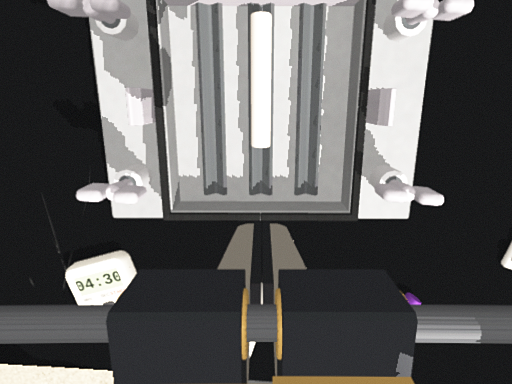

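```bash
python3 - <<'E'
from h import *
s=dict(np.load('w6.npz'))
q=at(s,np.array([260.5,261]),np.array([147.,13.]),0.036)
c,sn=np.cos(CELL[2]),np.sin(CELL[2]); d=q-np.array([*CELL[:2],0]); print(d@np.array([[c,-sn,0],[sn,c,0],[0,0,1]]))
goto(-0.052,0,0.030)
E
```

```text
[[-0.0325  0.0003  0.036 ]
 [ 0.0672  0.0002  0.036 ]]
t 7.12 tcp [ 0.5031 -0.0391  0.1472] yaw 0.0873 z [-0.0005  0.     -1.    ] F [ 0.8 -0.3 -0.1] M [-0.03 -0.01 -0.03] open 0.0006 j [-0.08  0.25  1.95 -0.    0.94  1.4 ]
delta cm [  1.11   0.12 -11.72] dyaw -0.001 tilt fix [-0.    -0.001 -0.001]
```

Call:
send_rows:
  motion: "0 0 0 1 0.1 0 0;0 0 0 0 0 -4 0;0 0 0 0 0 -4 0;0 0 0 0 0 -2.5 0;0 0 0 0 0 -1.1 0"

```text
time_s: 7.53
tcp_pos: [0.5154, -0.0377, 0.0269]
ee_rot: [0.999, 0.044, -0.002, -0.0]
contact_force: [-1.6, -0.0, 15.9]
opening: 0.0004
```

Call:
send_rows:
  motion: "0 0 0 0 0 0 0;0 0 0 0 0 0 0;0 0 0 0 0 0 0;0 0 0 0.3 0.03 0 0;0 0 0 0.3 0.03 0 0"

```text
time_s: 7.95
tcp_pos: [0.5227, -0.0374, 0.0311]
ee_rot: [0.999, 0.044, 0.001, 0.0]
contact_force: [0.8, 0.4, 0.0]
opening: 0.0006
```

```bash
python3 - <<'E'
from h import *
goto(-0.034,0,0.030)
E
```

```text
t 7.95 tcp [ 0.5227 -0.0374  0.0311] yaw 0.0878 z [ 0.0016 -0.0001 -1.    ] F [0.8 0.4 0. ] M [-0.    0.01  0.02] open 0.0006 j [-0.07  0.45  1.99  0.    0.7   1.41]
delta cm [ 0.95  0.1  -0.11] dyaw -0.002 tilt fix [ 0.     0.002 -0.002]
```

Call:
send_rows:
  motion: "0 0 0 0.2 0.02 0 0;0 0 0 0.2 0.02 0 0;0 0 0 0.15 0.02 0 0;0 0 0 0.15 0.02 0 0;0 0 0 0.1 0 0 0"

```text
time_s: 8.37
tcp_pos: [0.5295, -0.0366, 0.0303]
ee_rot: [0.999, 0.044, -0.0, -0.0]
contact_force: [-1.7, 1.1, 1.0]
opening: 0.0005
```

Call:
send_rows:
  motion: "0 0 0 0.1 0.01 0 0;0 0 0 0.05 0 0 0;0 0 0 0.05 0.01 0 0;0 0 0 0 0 0 0;0 0 0 0 0 0 0"

```text
time_s: 8.78
tcp_pos: [0.5315, -0.0364, 0.0302]
ee_rot: [0.999, 0.044, 0.0, -0.0]
contact_force: [-0.0, 0.0, -0.6]
opening: 0.0004
```

```bash
python3 - <<'E'
from h import *
goto(-0.034,0,0.030)
E
```

```text
t 8.78 tcp [ 0.5315 -0.0364  0.0302] yaw 0.0877 z [ 0.0002  0.     -1.    ] F [-0.   0.  -0.6] M [ 0.03  0.04 -0.01] open 0.0004 j [-0.07  0.46  1.97  0.    0.71  1.41]
delta cm [ 0.06  0.   -0.02] dyaw -0.002 tilt fix [-0.     0.    -0.002]
```

Call:
send_rows:
  motion: "0 0 0 0.05 0 0 0;0 0 0 0.05 0 0 0;0 0 0 0.05 0.01 0 0;0 0 0 0 0 0 0;0 0 0 0 0 0 0"

```text
time_s: 9.2
tcp_pos: [0.533, -0.0363, 0.0303]
ee_rot: [0.999, 0.044, -0.0, -0.0]
contact_force: [-0.5, -0.6, 0.6]
opening: 0.0007
```

Call:
send_rows:
  motion: "0 0 0 0.05 0 0 0;0 0 0 0.05 0 0 0;0 0 0 0.05 0.01 0 0;0 0 0 0 0 0 0;0 0 0 0 0 0 0"

```text
time_s: 9.62
tcp_pos: [0.5331, -0.0363, 0.0301]
ee_rot: [0.999, 0.044, -0.001, -0.0]
contact_force: [-5.2, -1.1, 5.2]
opening: 0.0001
```

Call:
send_rows:
  motion: "0 0 0 -0.4 -0.03 0 0;0 0 0 -0.6 -0.06 0 0;0 0 0 -1 -0.1 1 0;0 0 0 -1 -0.1 4 0;0 0 0 -1 0 4 0"

```text
time_s: 10.03
tcp_pos: [0.4923, -0.0391, 0.1197]
ee_rot: [0.999, 0.044, -0.002, -0.0]
contact_force: [0.8, -0.6, 0.6]
opening: 0.0004
```

Call:
send_rows:
  motion: "0 0 0 0 0 4 0.5;0 0 0 0 0 2 1;0 0 0 0 0 0 1;0 0 0 0 0 0 1;0 0 0 0 0 0 1"

```text
time_s: 10.45
tcp_pos: [0.4938, -0.0391, 0.1794]
ee_rot: [0.999, 0.044, -0.0, -0.0]
contact_force: [0.2, -0.6, -0.3]
opening: 0.0319
```

```bash
python3 - <<'E'
from h import *
state()
s=cam('wrist'); np.savez('w7.npz',**s)
cv2.imwrite('pics/w7.png',cv2.resize(s['frame'][:230,:,::-1],None,fx=1.55,fy=1.55,interpolation=cv2.INTER_CUBIC))
s=cam('top'); save(s,'pics/top1.png'); np.savez('top1.npz',**s)
E
```

```text
t 10.45 tcp [ 0.4938 -0.0391  0.1794] yaw 0.0878 z [-0.0007  0.0001 -1.    ] F [ 0.2 -0.6 -0.3] M [ 0.08  0.01 -0.03] open 0.0319 j [-0.08  0.19  1.94  0.    1.01  1.4 ]
```

View pics/w7.png

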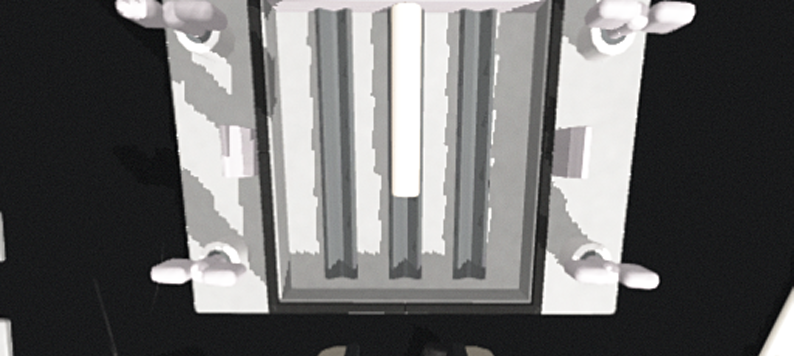

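View pics/top1.png

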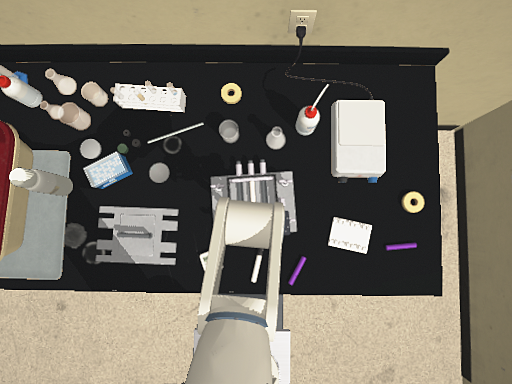

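Call:
send_rows:
  motion: "0 0 0.1 -0.3 2 1.5 1;0 0 0.12 -0.3 3 1.5 1;0 0 0.12 -0.3 3.5 1 1;0 0 0.12 -0.3 3.5 1 1;0 0 0.12 -0.3 3.5 0 1"

```text
time_s: 10.97
tcp_pos: [0.4796, 0.1173, 0.2307]
ee_rot: [0.944, 0.33, 0.0, 0.0]
contact_force: [1.0, 0.2, 0.5]
opening: 0.0729
```

Call:
send_rows:
  motion: "0 0 0.12 -0.3 3.5 0 1;0 0 0.12 -0.3 3.5 0 1;0 0 0.12 -0.3 3.5 0 1;0 0 0.12 -0.3 3.5 0 1;0 0 0.12 -0.3 3.5 0 1"

```text
time_s: 11.38
tcp_pos: [0.4634, 0.2923, 0.2286]
ee_rot: [0.804, 0.595, -0.001, -0.0]
contact_force: [1.5, -0.3, 0.3]
opening: 0.0917
```

Call:
send_rows:
  motion: "0 0 0.12 -0.3 3.5 0 1;0 0 0.12 -0.3 2.6 0 1;0 0 0.04 0 0 0 1;0 0 0 0 0 0 1;0 0 0 0 0 0 1"

```text
time_s: 11.8
tcp_pos: [0.4578, 0.3515, 0.2286]
ee_rot: [0.716, 0.699, -0.001, -0.0]
contact_force: [-0.1, 0.1, -0.5]
opening: 0.0923
```

```bash
python3 - <<'E'
from h import *
state()
s=cam('wrist'); np.savez('w8.npz',**s)
cv2.imwrite('pics/w8.png',cv2.resize(s['frame'][:,:,::-1],None,fx=1.55,fy=1.55,interpolation=cv2.INTER_CUBIC))
E
```

```text
t 11.80 tcp [0.4578 0.3515 0.2286] yaw 1.5467 z [-0.0021 -0.0018 -1.    ] F [-0.1  0.1 -0.5] M [-0.01 -0.1   0.  ] open 0.0923 j [ 0.65  0.27  1.72 -0.    1.16  0.68]
```

View pics/w8.png

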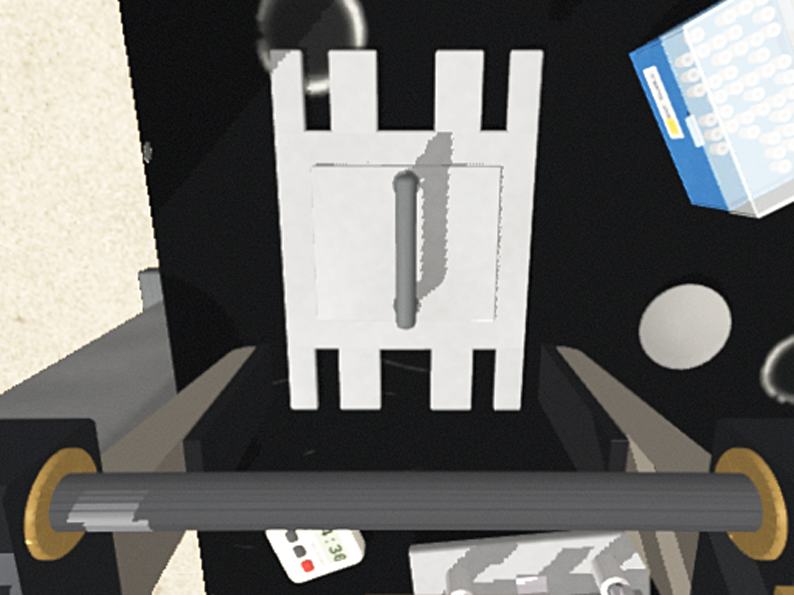

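```bash
python3 - <<'E'
from h import *
s=dict(np.load('w8.npz'))
c=np.array([(271,52),(543,51),(521,409),(290,409)])/1.55
p=at(s,c[:,0],c[:,1],0.007)[:,:2]; print(p,p.mean(0))
for i in range(4):
    d=p[(i+1)%4]-p[i]; print(np.linalg.norm(d),np.arctan2(d[1],d[0]))
h=np.array([(405,174),(405,327)])/1.55
q=at(s,h[:,0],h[:,1],0.049); print(q,q.mean(0),np.linalg.norm(q[0]-q[1]), np.arctan2(*(q[0]-q[1])[[1,0]]))
P=cloud(s)
print(np.nanmedian(P[200//155*100:,0:1,2]) if 0 else [np.nanmedian(P[int(v/1.55),int(a/1.55):int(b/1.55),2]) for v,a,b in [(180,400,412),(250,400,412),(310,400,412),(250,330,380),(250,450,490),(80,340,370),(380,350,375),(80,275,295)]])
goto(*q.mean(0)[:2],0.1,1.5467,False)
E
```

```text
[[0.3691 0.4917]
 [0.5534 0.488 ]
 [0.5476 0.2217]
 [0.3607 0.2259]] [0.4577 0.3568]
0.18437046484961364 -0.020150788792034042
0.2663519168042777 -1.5926909943125587
0.18692220748000826 3.119366631022441
0.2659807028364878 1.5393067832405563
[[0.4582 0.4108 0.049 ]
 [0.4558 0.3074 0.049 ]] [0.457  0.3591 0.049 ] 0.1034457517199986 1.5475938013195283
[np.float64(0.04966761599604591), np.float64(0.049817056533187354), np.float64(0.04952456261839988), np.float64(0.011071350554166526), np.float64(0.011076932231805697), np.float64(0.007665786751394732), np.float64(0.007767712925100173), np.float64(0.008004164426504312)]
t 11.85 tcp [0.458  0.3511 0.229 ] yaw 1.5458 z [-0.0017 -0.0015 -1.    ] F [0.4 0.1 0.9] M [-0.03 -0.04 -0.06] open 0.0919 j [ 0.65  0.27  1.72 -0.    1.16  0.68]
delta cm [ -0.1    0.79 -12.9 ] dyaw 0.001 tilt fix [ 0.002 -0.002  0.001]
```

Call:
send_rows:
  motion: "0 0 0 0 0.65 -4 1;0 0 0 0 0 -4 1;0 0 0 0 0 -4 1;0 0 0 0 0 -4 0.6;0 0 0 0 0 -2 0.5"
  grip_force: 55

```text
time_s: 12.27
tcp_pos: [0.4565, 0.3555, 0.0458]
ee_rot: [0.716, 0.698, -0.003, -0.0]
contact_force: [-0.1, 0.0, -0.4]
opening: 0.0811
```

Call:
send_rows:
  motion: "0 0 0 0 0 -1.6 0.5;0 0 0 0 0 -0.8 0.5;0 0 0 0 0 -0.2 0.5;0 0 0 0 0 0 0.5;0 0 0 0 0 0 0.5"

```text
time_s: 12.68
tcp_pos: [0.4592, 0.3585, 0.0253]
ee_rot: [0.715, 0.699, 0.001, 0.0]
contact_force: [-0.2, 1.0, -0.4]
opening: 0.0476
```

```bash
python3 - <<'E'
from h import *
goto(0.4573,0.3575,0.023,1.547,False)
s=cam('wrist'); np.savez('w9.npz',**s); save(s,'pics/w9.png')
E
```

```text
t 12.68 tcp [0.4592 0.3585 0.0253] yaw 1.5469 z [ 0.0012  0.0009 -1.    ] F [-0.2  1.  -0.4] M [-0.02 -0.06 -0.01] open 0.0476 j [ 0.66  0.53  1.86 -0.    0.75  0.68]
delta cm [-0.19 -0.1  -0.23] dyaw 0.000 tilt fix [-0.001  0.001  0.   ]
```

View pics/w9.png

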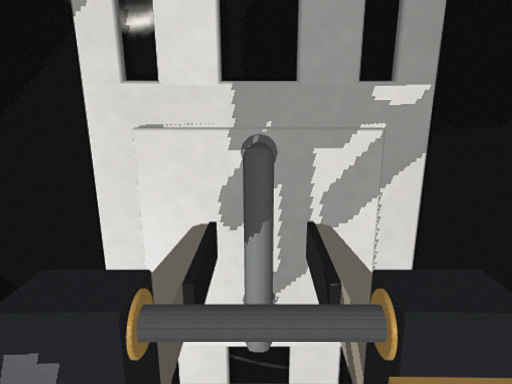

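Handle is between the jaws (256–275, 240). Close.

Call:
send_rows:
  motion: "0 0 0 -0.15 0 -0.1 0;0 0 0 0 0 0 0;0 0 0 0 0 0 0;0 0 0 0 0 0 0;0 0 0 0 0 0 0"

```text
time_s: 13.15
tcp_pos: [0.4571, 0.3585, 0.0235]
ee_rot: [0.715, 0.699, 0.0, 0.0]
contact_force: [5.4, -1.2, -1.1]
opening: 0.0146
```

Call:
send_rows:
  motion: "0 0 0 0 0 0 0;0 0 0 0 0 0 0;0 0 0 0 0 0 0;0 0 0 0 0 0.5 0;0 0 0 0 0 1 0"

```text
time_s: 13.57
tcp_pos: [0.4556, 0.3574, 0.0372]
ee_rot: [0.715, 0.699, -0.002, -0.0]
contact_force: [-0.2, 0.0, -4.5]
opening: 0.0134
```

```bash
python3 - <<'E'
from h import *
state()
E
```

```text
t 13.57 tcp [0.4556 0.3574 0.0372] yaw 1.5478 z [-0.0029 -0.0022 -1.    ] F [-0.2  0.  -4.5] M [-0.05 -0.09  0.01] open 0.0134 j [0.66 0.51 1.86 0.   0.78 0.69]
```

Call:
send_rows:
  motion: "0 0 0 0 0 2 0;0 0 0 0 0 3 0;0 0 0 0 0 3 0;0 0 0 0 0 3 0;0 0 0 0 0 2 0"

```text
time_s: 13.98
tcp_pos: [0.4573, 0.3587, 0.1716]
ee_rot: [0.715, 0.699, 0.001, 0.0]
contact_force: [-0.2, 0.9, -4.0]
opening: 0.0135
```

Call:
send_rows:
  motion: "0 0 0 0.5 -1.5 0 0;0 0 0.01 0.7 -2.5 0 0;0 0 0.01 0.7 -2.5 0 0;0 0 0.01 0.7 -2.5 0 0;0 0 0.01 0.7 -2.5 0 0"

```text
time_s: 14.4
tcp_pos: [0.4895, 0.2421, 0.1687]
ee_rot: [0.701, 0.713, -0.0, -0.0]
contact_force: [1.0, 0.2, -4.5]
opening: 0.0134
```

```bash
python3 - <<'E'
from h import *
goto(0.0,0,0.17,1.657)
s=cam('wrist'); np.savez('w9.npz',**s); save(s,'pics/w10.png')
E
```

```text
t 14.40 tcp [0.4895 0.2421 0.1687] yaw 1.5888 z [-0.0005 -0.0002 -1.    ] F [ 1.   0.2 -4.5] M [-0.06 -0.08  0.02] open 0.0134 j [0.46 0.28 1.85 0.   1.01 0.44]
delta cm [  7.65 -27.56   0.13] dyaw 0.068 tilt fix [ 0.    -0.     0.068]
```

View pics/w10.png

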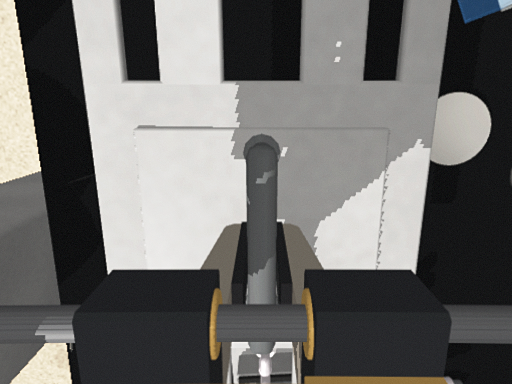

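```bash
cat > inh.py <<'E'
from h import *
def inh(f,slots,bar,dz=-0.016):
    s=dict(np.load(f)); Mt=s['M']@np.linalg.inv(np.array(s['mount']))
    q=at(s,*np.array(slots,float).T,Mt[2,3]+dz); print('slots',(q-Mt[:3,3])@Mt[:3,:3])
    q=at(s,*np.array(bar,float).T,Mt[2,3]+0.0257); print('bar',(q-Mt[:3,3])@Mt[:3,:3])
    return s
E
python3 - <<'E'
from inh import *
s=inh('w9.npz',[(120,81),(159,80),(366,80),(403,80)],[(262,136)])
cv2.imwrite('pics/w10c.png',cv2.resize(s['frame'][60:160,100:420,::-1],None,fx=2.5,fy=2.5,interpolation=cv2.INTER_CUBIC))
E
```

```text
slots [[ 0.0806 -0.0739  0.016 ]
 [ 0.0812 -0.0537  0.016 ]
 [ 0.0813  0.0536  0.016 ]
 [ 0.0812  0.0726  0.0159]]
bar [[ 0.0567 -0.0004 -0.0257]]
```

View pics/w10c.png

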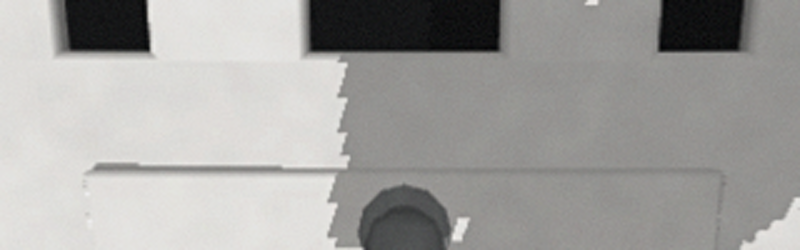

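Call:
send_rows:
  motion: "0 0 0.007 0.7 -2.5 0 0;0 0 0.007 0.7 -2.5 0 0;0 0 0.007 0.7 -2.5 0 0;0 0 0.007 0.7 -2.5 0 0;0 0 0.007 0.7 -2.5 0 0"

```text
time_s: 14.87
tcp_pos: [0.5246, 0.1172, 0.1686]
ee_rot: [0.688, 0.725, -0.0, -0.0]
contact_force: [0.1, 0.9, -3.7]
opening: 0.0136
```

Call:
send_rows:
  motion: "0 0 0.007 0.7 -2.5 0 0;0 0 0.007 0.7 -2.5 0 0;0 0 0.007 0.7 -2.5 0 0;0 0 0.007 0.7 -2.5 0 0;0 0 0.005 0.7 -2 0 0"

```text
time_s: 15.28
tcp_pos: [0.5596, -0.0033, 0.1686]
ee_rot: [0.676, 0.736, -0.0, -0.0]
contact_force: [0.8, 1.1, -4.5]
opening: 0.0136
```

Call:
send_rows:
  motion: "0 0 0 0.5 -1.2 0 0;0 0 0 0 -0.5 0 0;0 0 0 0 0 0 0;0 0 0 0 0 0 0;0 0 0 0 0 0 0"

```text
time_s: 15.7
tcp_pos: [0.5644, -0.0175, 0.1682]
ee_rot: [0.676, 0.737, -0.0, -0.0]
contact_force: [0.1, 0.8, -5.0]
opening: 0.0138
```

```bash
python3 - <<'E'
from h import *
goto(0.0,0.001,0.13,1.657)
s=cam('wrist'); np.savez('w11.npz',**s); save(s,'pics/w11.png')
E
```

```text
t 15.70 tcp [ 0.5644 -0.0175  0.1682] yaw 1.6564 z [-0.0006  0.0004 -1.    ] F [ 0.1  0.8 -5. ] M [-0.06 -0.1  -0.01] open 0.0138 j [-0.03  0.31  1.81  0.    1.02 -0.12]
delta cm [ 0.15 -1.5  -3.82] dyaw 0.001 tilt fix [-0.    -0.001  0.001]
```

View pics/w11.png

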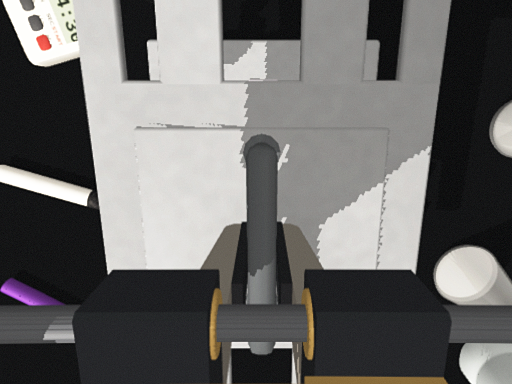

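Call:
send_rows:
  motion: "0 0 0 0.05 -0.5 0 0;0 0 0 0.05 -0.5 0 0;0 0 0 0.05 -0.5 -1 0;0 0 0 0 0 -2 0;0 0 0 0 0 -1.5 0"

```text
time_s: 16.17
tcp_pos: [0.5664, -0.0342, 0.122]
ee_rot: [0.677, 0.736, 0.0, 0.0]
contact_force: [-0.2, 0.0, -5.8]
opening: 0.0136
```

Call:
send_rows:
  motion: "0 0 0 0 0 -0.3 0;0 0 0 0 0 0 0;0 0 0 0 0 0 0;0 0 0 0 0 0 0;0 0 0 0 0 0 0"

```text
time_s: 16.58
tcp_pos: [0.5672, -0.0337, 0.1212]
ee_rot: [0.676, 0.737, 0.001, 0.001]
contact_force: [0.2, -0.2, -4.7]
opening: 0.0136
```

```bash
python3 - <<'E'
from h import *
goto(0.0,0.001,0.073,1.657)
s=cam('wrist'); np.savez('w12.npz',**s); save(s,'pics/w12.png')
s=cam('top'); cv2.imwrite('pics/t12.png',cv2.resize(s['frame'][150:270,190:320,::-1],None,fx=5,fy=5,interpolation=cv2.INTER_CUBIC))
s=cam('scene'); cv2.imwrite('pics/s12.png',cv2.resize(s['frame'][130:260,190:330,::-1],None,fx=4.5,fy=4.5,interpolation=cv2.INTER_CUBIC))
E
```

```text
t 16.58 tcp [ 0.5672 -0.0337  0.1212] yaw 1.6558 z [ 0.0016 -0.0001 -1.    ] F [ 0.2 -0.2 -4.7] M [-0.07 -0.08 -0.01] open 0.0136 j [-0.06  0.37  1.84 -0.    0.93 -0.15]
delta cm [-0.13  0.12 -4.82] dyaw 0.001 tilt fix [0.    0.002 0.001]
```

View pics/w12.png

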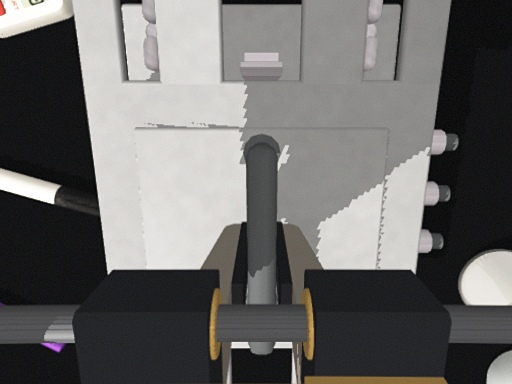

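View pics/t12.png

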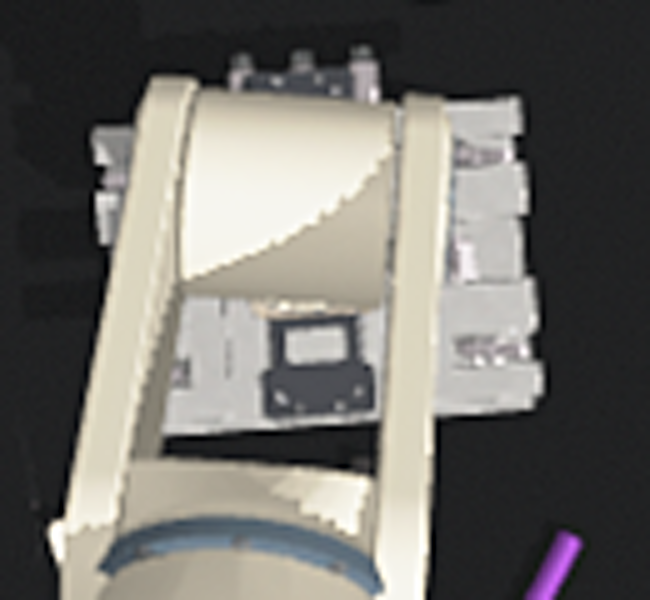

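View pics/s12.png

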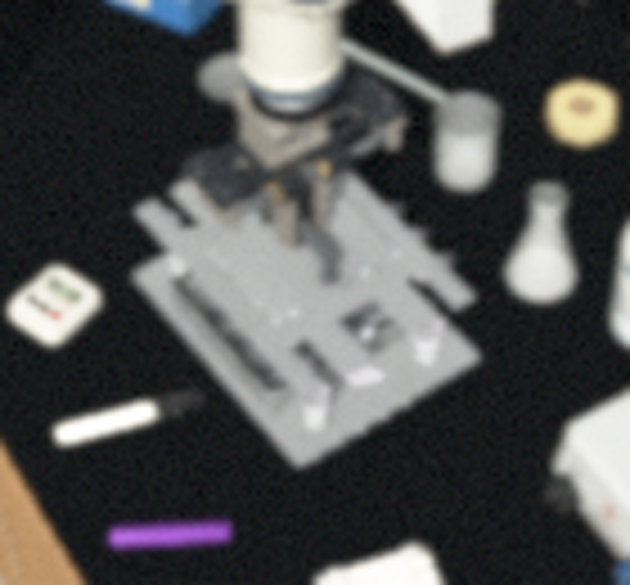

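```bash
python3 - <<'E'
from h import *
s=dict(np.load('w12.npz'))
im=cv2.resize(s['frame'][:140,60:460,::-1],None,fx=2,fy=2,interpolation=cv2.INTER_CUBIC)
def pl(c,col,closed=True):
    q=((proj(s,cellT(CELL,np.array(c,float)/1000))-[60,0])*2).astype(int); print(q.tolist()); cv2.polylines(im,[q.reshape(-1,1,2)],closed,col,1)
for x in(-62,62): pl([(x-4.5,87,84.5),(x+4.5,87,84.5),(x+4.5,131,84.5),(x-4.5,131,84.5)],(0,0,255))
pl([(-13,85,71),(13,85,71)],(0,255,0),False)
pl([(102,138,12),(102,82,12)],(0,255,0),False)
pl([(-102,138,12),(-102,82,12)],(0,255,0),False)
cv2.imwrite('pics/w12o.png',im)
E
```

```text
[[167, 141], [199, 141], [185, -32], [152, -33]]
[[601, 141], [633, 141], [648, -32], [614, -32]]
[[358, 152], [443, 152]]
[[678, 10], [662, 170]]
[[122, 9], [138, 170]]
```

View pics/w12o.png

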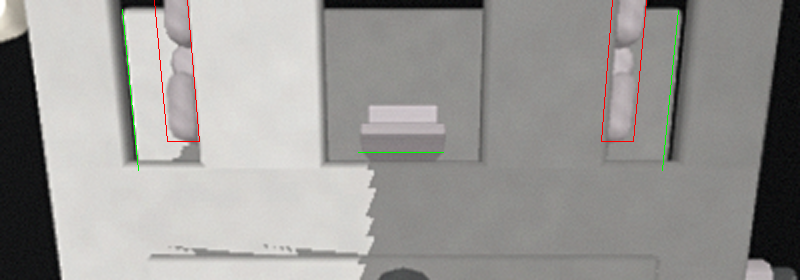

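Call:
send_rows:
  motion: "0 0 0 -0.05 0.1 -1 0;0 0 0 0 0 -1.2 0;0 0 0 0 0 -1 0;0 0 0 0 0 -0.5 0;0 0 0 0 0 0 0"

```text
time_s: 17.15
tcp_pos: [0.5645, -0.0326, 0.0811]
ee_rot: [0.676, 0.737, -0.001, -0.001]
contact_force: [0.0, -0.1, -4.2]
opening: 0.0138
```

```bash
python3 - <<'E'
from h import *
goto(0.0,0.001,0.073,1.657)
s=cam('wrist'); np.savez('w13.npz',**s); save(s,'pics/w13.png')
E
```

```text
t 17.15 tcp [ 0.5645 -0.0326  0.0811] yaw 1.6558 z [-0.0034  0.0002 -1.    ] F [ 0.  -0.1 -4.2] M [-0.08 -0.07 -0.  ] open 0.0138 j [-0.06  0.43  1.87 -0.    0.85 -0.15]
delta cm [ 0.14  0.   -0.81] dyaw 0.001 tilt fix [-0.    -0.003  0.001]
```

View pics/w13.png

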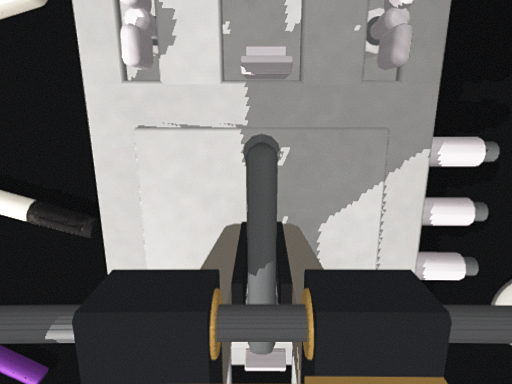

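Call:
send_rows:
  motion: "0 0 0 0.05 0 0 0;0 0 0 0 0 0 0;0 0 0 0 0 0 0;0 0 0 0 0 0 0;0 0 0 0 0 0 0"

```text
time_s: 17.62
tcp_pos: [0.5667, -0.0327, 0.0836]
ee_rot: [0.676, 0.737, 0.0, 0.0]
contact_force: [-0.6, 0.8, -4.2]
opening: 0.0137
```

```bash
python3 - <<'E'
from h import *
goto(0.0,0.001,0.073,1.657)
s=cam('wrist'); np.savez('w14.npz',**s); save(s,'pics/w14.png')
E
```

```text
t 17.62 tcp [ 0.5667 -0.0327  0.0836] yaw 1.6558 z [ 0.0006 -0.     -1.    ] F [-0.6  0.8 -4.2] M [-0.05 -0.13 -0.  ] open 0.0137 j [-0.06  0.42  1.86  0.    0.85 -0.15]
delta cm [-0.07  0.01 -1.06] dyaw 0.001 tilt fix [0.    0.001 0.001]
```

View pics/w14.png

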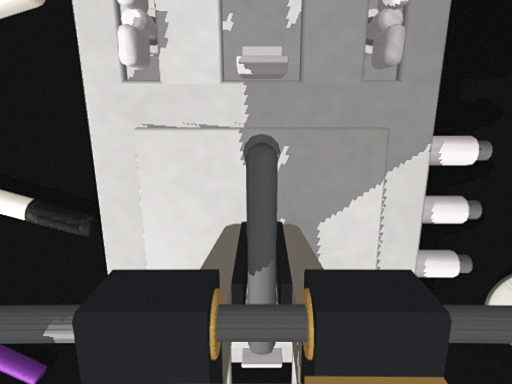

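Call:
send_rows:
  motion: "0 0 0 0 0 -0.3 0;0 0 0 0 0 -0.3 0;0 0 0 0 0 -0.2 0;0 0 0 0 0 0 0;0 0 0 0 0 0 0"

```text
time_s: 18.08
tcp_pos: [0.5663, -0.0326, 0.075]
ee_rot: [0.676, 0.737, -0.0, -0.0]
contact_force: [1.4, 0.2, -3.7]
opening: 0.0135
```

Call:
send_rows:
  motion: "0 0 0 0 0 -0.2 0;0 0 0 0 0 -0.1 0;0 0 0 0 0 0 0;0 0 0 0 0 0 0;0 0 0 0 0 0 0"

```text
time_s: 18.5
tcp_pos: [0.5667, -0.0326, 0.0727]
ee_rot: [0.676, 0.737, 0.0, 0.0]
contact_force: [0.0, -0.3, 2.0]
opening: 0.0133
```

```bash
python3 - <<'E'
from h import *
goto(0.0,0.001,0.073,1.657)
E
```

```text
t 18.50 tcp [ 0.5667 -0.0326  0.0727] yaw 1.6558 z [ 0.0007 -0.     -1.    ] F [ 0.  -0.3  2. ] M [-0.04  0.07  0.03] open 0.0133 j [-0.06  0.44  1.87  0.    0.83 -0.15]
delta cm [-0.08  0.01  0.03] dyaw 0.001 tilt fix [0.    0.001 0.001]
```

Call:
send_rows:
  motion: "0 0 0 0 0 0 0.2;0 0 0 0 0 0 0.4;0 0 0 0 0 0 0.4;0 0 0 0 0 0 0.4;0 0 0 0 0 0 0.4"

```text
time_s: 18.92
tcp_pos: [0.5665, -0.0326, 0.0723]
ee_rot: [0.676, 0.737, 0.0, 0.0]
contact_force: [0.1, -0.1, 0.6]
opening: 0.0364
```

Call:
send_rows:
  motion: "0 0 0 0 0 2 0.4;0 0 0 0 0 4 0.4;0 0 0 0 0 4 0.4;0 0 0 0 -2 4 0.6;0 0 0 0 -2 2 0.6"

```text
time_s: 19.33
tcp_pos: [0.5681, -0.0711, 0.2342]
ee_rot: [0.676, 0.737, 0.002, 0.002]
contact_force: [0.4, -0.5, 0.4]
opening: 0.0481
```

```bash
python3 - <<'E'
from h import *
state()
s=cam('wrist'); np.savez('w15.npz',**s); cv2.imwrite('pics/w15.png',cv2.resize(s['frame'][:,:,::-1],None,fx=1.55,fy=1.55,interpolation=cv2.INTER_CUBIC))
E
```

```text
t 19.33 tcp [ 0.5681 -0.0711  0.2342] yaw 1.6576 z [ 0.0051 -0.0005 -1.    ] F [ 0.4 -0.5  0.4] M [-0.03 -0.11 -0.02] open 0.0481 j [-0.13  0.25  1.73  0.    1.16 -0.21]
```

View pics/w15.png

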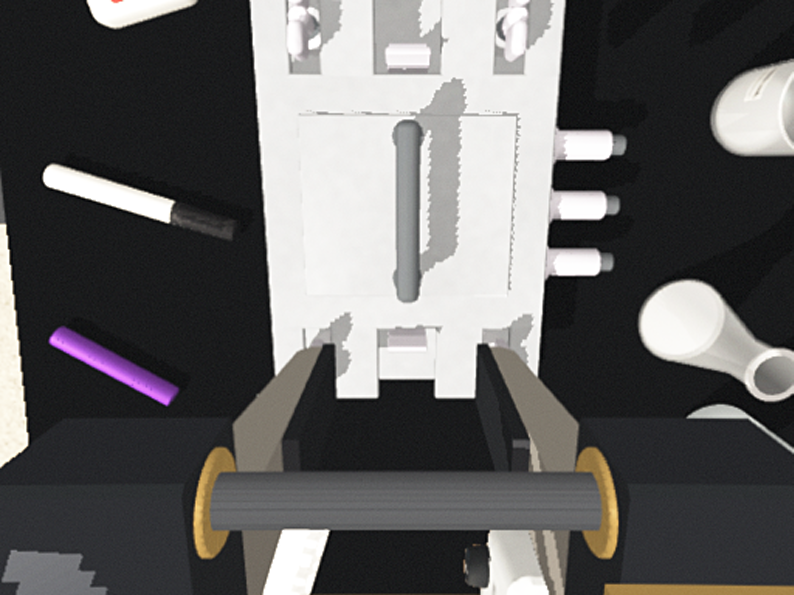

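Call:
send_rows:
  motion: "0 0 0 0 -3 0 0.6;0 0 0 0 -3.5 0 0.6;0 0 0 0 -3.5 0 0.6;0 0 0 0 -2 0 0.6;0 0 0 0 0 0 0.6"

```text
time_s: 19.8
tcp_pos: [0.5662, -0.1949, 0.2291]
ee_rot: [0.677, 0.736, -0.0, 0.0]
contact_force: [-0.7, -0.2, -0.5]
opening: 0.0552
```

```bash
python3 - <<'E'
from h import *
state()
s=cam('wrist'); np.savez('w16.npz',**s); 
im=s['frame'][:,:,::-1].copy()
print(s['M'][:3,3])
def pl(c,col,closed=True):
    q=(proj(s,cellT(CELL,np.array(c,float)/1000))).astype(int); cv2.polylines(im,[q.reshape(-1,1,2)],closed,col,1)
for x in(-62,62): 
  for y in (109,-109): pl([(x-4.5,y-22,84.5),(x+4.5,y-22,84.5),(x+4.5,y+22,84.5),(x-4.5,y+22,84.5)],(0,0,255))
for y in(85,-85): pl([(-13,y,71),(13,y,71)],(0,255,0),False)
pl([(-93,-82,56.5),(-93,82,56.5),(93,82,56.5),(93,-82,56.5)],(255,0,0))
cv2.imwrite('pics/w16.png',cv2.resize(im,None,fx=1.55,fy=1.55,interpolation=cv2.INTER_CUBIC))
E
```

```text
t 19.80 tcp [ 0.5662 -0.1949  0.2291] yaw 1.6529 z [-0.     -0.0012 -1.    ] F [-0.7 -0.2 -0.5] M [-0.06 -0.07 -0.04] open 0.0552 j [-0.33  0.3   1.68 -0.    1.17 -0.41]
[ 0.5597 -0.1236  0.4001]
```

View pics/w16.png

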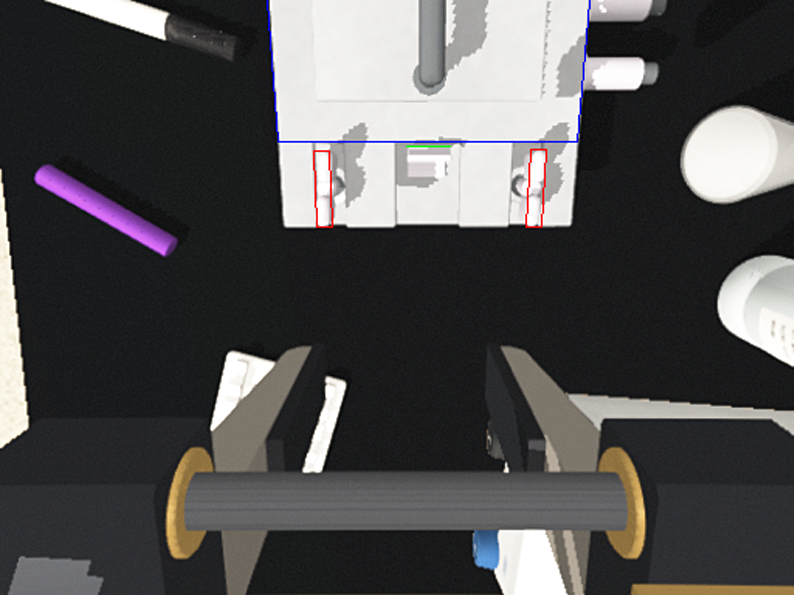

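```bash
python3 - <<'E'
from h import *
goto(0.062,-0.109,0.13,1.657)
E
```

```text
t 19.85 tcp [ 0.5661 -0.1929  0.229 ] yaw 1.6529 z [-0.0005  0.     -1.    ] F [-0.2  0.3  0.3] M [-0.03 -0.1  -0.02] open 0.0551 j [-0.33  0.3   1.68 -0.    1.17 -0.41]
delta cm [ 7.1   5.61 -9.9 ] dyaw 0.004 tilt fix [-0.    -0.     0.004]
```

Call:
send_rows:
  motion: "0 0 0.004 2 1.6 -2 0.6;0 0 0 2 1.6 -3 0.6;0 0 0 2 1.6 -3 0.6;0 0 0 1.1 0.8 -1.9 0.6;0 0 0 0 0 0 0.6"
  grip_force: 50

```text
time_s: 20.27
tcp_pos: [0.6365, -0.1315, 0.1257]
ee_rot: [0.674, 0.739, -0.001, -0.003]
contact_force: [-1.0, -0.3, 0.0]
opening: 0.0552
```

Call:
send_rows:
  motion: "0 0 0 0 0 0 0.5;0 0 0 0 0 0 0.4;0 0 0 0 0 0 0.4;0 0 0 0 0 0 0.4;0 0 0 0 0 0 0.4"

```text
time_s: 20.68
tcp_pos: [0.6377, -0.1359, 0.1319]
ee_rot: [0.675, 0.738, 0.0, 0.001]
contact_force: [0.2, -0.5, 0.3]
opening: 0.0367
```

```bash
python3 - <<'E'
from h import *
goto(0.062,-0.109,0.066,1.657)
s=cam('wrist'); np.savez('w17.npz',**s); save(s,'pics/w17.png')
E
```

```text
t 20.68 tcp [ 0.6377 -0.1359  0.1319] yaw 1.6590 z [ 0.0018 -0.0004 -1.    ] F [ 0.2 -0.5  0.3] M [-0.05 -0.13  0.02] open 0.0367 j [-0.21  0.48  1.64 -0.    1.02 -0.3 ]
delta cm [-0.05 -0.09 -6.59] dyaw -0.002 tilt fix [ 0.     0.002 -0.002]
```

View pics/w17.png

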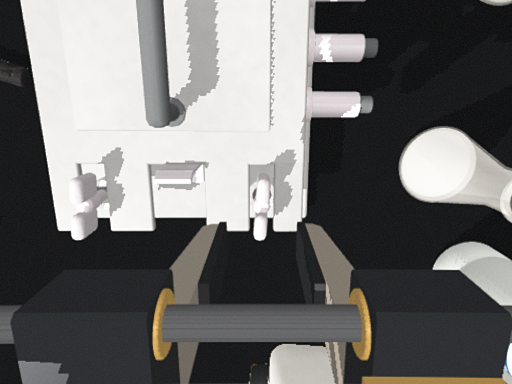

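Call:
send_rows:
  motion: "0 0 0 -0.05 -0.05 -2 0.4;0 0 0 0 0 -2 0.4;0 0 0 0 0 -1.5 0.4;0 0 0 0 0 -0.8 0.4;0 0 0 0 0 -0.3 0.4"

```text
time_s: 21.15
tcp_pos: [0.6361, -0.1358, 0.0635]
ee_rot: [0.675, 0.738, -0.0, -0.001]
contact_force: [0.1, 0.5, -0.8]
opening: 0.0367
```

Call:
send_rows:
  motion: "0 0 0 0 0 0 0.4;0 0 0 0 0 0 0.2;0 0 0 0 0 0 0;0 0 0 0 0 0 0;0 0 0 0 0 0 0"

```text
time_s: 21.57
tcp_pos: [0.6374, -0.1359, 0.0653]
ee_rot: [0.675, 0.738, 0.0, 0.001]
contact_force: [0.4, -0.4, -0.7]
opening: 0.0124
```

Call:
send_rows:
  motion: "0 0 0 0 0 0 0;0 0 0 0 0 0 0;0 0 0 0 0 0 0;0 0 0 0 0 0 0;0 0 0 0 0 0 0"

```text
time_s: 21.98
tcp_pos: [0.6378, -0.1358, 0.0653]
ee_rot: [0.675, 0.738, 0.001, 0.001]
contact_force: [1.3, 1.7, 5.0]
opening: 0.0085
```

```bash
python3 - <<'E'
from h import *
goto(0.062,-0.109,0.066,1.657)
E
```

```text
t 21.98 tcp [ 0.6378 -0.1358  0.0653] yaw 1.6598 z [ 0.0018 -0.0002 -1.    ] F [1.3 1.7 5. ] M [ 0.17 -0.34 -0.08] open 0.0085 j [-0.21  0.56  1.68  0.    0.9  -0.3 ]
delta cm [-0.07 -0.1   0.07] dyaw -0.003 tilt fix [ 0.     0.002 -0.003]
```

Call:
send_rows:
  motion: "0 0 -0.12 0 0 -0.02 0;0 0 -0.12 0 0 -0.03 0;0 0 -0.12 0 0 -0.03 0;0 0 -0.12 0 0 -0.03 0;0 0 -0.12 0 0 -0.02 0"

```text
time_s: 22.4
tcp_pos: [0.6379, -0.1358, 0.064]
ee_rot: [0.864, 0.503, 0.001, 0.001]
contact_force: [2.7, 0.6, 5.3]
opening: 0.0082
```

```bash
python3 - <<'E'
from h import *
goto(0.062,-0.109,0.066,1.657)
E
```

```text
t 22.40 tcp [ 0.6379 -0.1358  0.064 ] yaw 1.0540 z [ 0.0018 -0.0002 -1.    ] F [2.7 0.6 5.3] M [ 0.15 -0.4   0.02] open 0.0082 j [-0.21  0.56  1.68  0.    0.9   0.3 ]
delta cm [-0.07 -0.1   0.2 ] dyaw 0.603 tilt fix [-0.     0.002  0.603]
```

Call:
send_rows:
  motion: "0 0 -0.12 0 0 -0.03 0;0 0 -0.12 0 0 -0.03 0;0 0 -0.12 0 0 -0.03 0;0 0 -0.12 0 0 -0.03 0;0 0 -0.12 0 0 -0.02 0"

```text
time_s: 22.82
tcp_pos: [0.6379, -0.1358, 0.0627]
ee_rot: [0.974, 0.225, 0.001, 0.0]
contact_force: [1.5, 2.1, 5.5]
opening: 0.0084
```

Call:
send_rows:
  motion: "0 0 0 0 0 0 0;0 0 0 0 0 0 0;0 0 0 0 0 0 0;0 0 0 0 0 0 0;0 0 0 0 0 0 0"

```text
time_s: 23.23
tcp_pos: [0.6379, -0.1358, 0.0627]
ee_rot: [0.974, 0.228, 0.001, 0.0]
contact_force: [2.0, 0.6, 6.3]
opening: 0.0085
```

```bash
python3 - <<'E'
from h import *
goto(0.062,-0.109,0.066,1.657)
s=cam('wrist'); np.savez('w17.npz',**s); save(s,'pics/w18.png')
E
```

```text
t 23.23 tcp [ 0.6379 -0.1358  0.0627] yaw 0.4597 z [ 0.002  -0.0003 -1.    ] F [2.  0.6 6.3] M [ 0.18 -0.23 -0.07] open 0.0085 j [-0.21  0.56  1.68  0.    0.9   0.9 ]
delta cm [-0.08 -0.09  0.33] dyaw 1.197 tilt fix [-0.001  0.002  1.197]
```

View pics/w18.png

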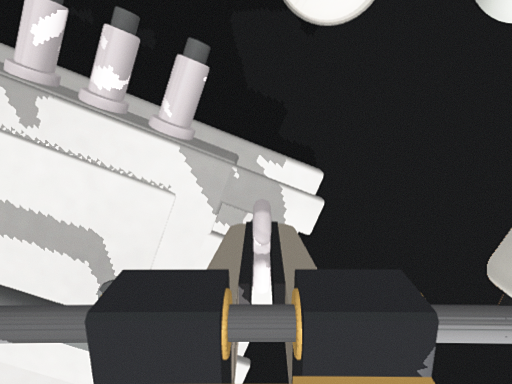

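Call:
send_rows:
  motion: "0 0 0 0 0 0 0.4;0 0 0 0 0 0 0.4;0 0 0 0 0 0 0.4;0 0 0 0 0 2 0.4;0 0 0 0 0 3.5 0.4"

```text
time_s: 23.7
tcp_pos: [0.6335, -0.1351, 0.1131]
ee_rot: [0.974, 0.228, -0.004, -0.002]
contact_force: [0.2, -0.8, -0.0]
opening: 0.0365
```

```bash
python3 - <<'E'
from h import *
goto(-0.062,0.109,0.16,1.657)
E
```

```text
t 23.70 tcp [ 0.6335 -0.1351  0.1131] yaw 0.4598 z [-0.0083  0.0016 -1.    ] F [ 0.2 -0.8 -0. ] M [ 0.   -0.08  0.  ] open 0.0365 j [-0.21  0.5   1.66 -0.    1.    0.9 ]
delta cm [-13.87  20.49   4.69] dyaw 1.197 tilt fix [ 0.004 -0.008  1.197]
```

Call:
send_rows:
  motion: "0 0 0.12 0 0 2.5 0.4;0 0 0.12 -1.4 2 2 0.4;0 0 0.12 -1.6 2.4 0 0.4;0 0 0.12 -1.6 2.4 0 0.4;0 0 0.12 -1.6 2.4 0 0.4"

```text
time_s: 24.12
tcp_pos: [0.5739, -0.0431, 0.1619]
ee_rot: [0.862, 0.508, -0.0, 0.0]
contact_force: [-1.0, 0.3, -0.6]
opening: 0.0368
```

Call:
send_rows:
  motion: "0 0 0.12 -1.6 2.4 0 0.4;0 0 0.12 -1.6 2.4 0 0.4;0 0 0.12 -1.6 2.4 0 0.4;0 0 0.12 -1.6 2.4 0 0.4;0 0 0.12 -1.1 1.6 0 0.4"

```text
time_s: 24.53
tcp_pos: [0.4979, 0.0697, 0.1615]
ee_rot: [0.673, 0.74, -0.0, -0.001]
contact_force: [0.3, 0.3, 0.4]
opening: 0.0364
```

Call:
send_rows:
  motion: "0 0 0 0 0 -1 0.4;0 0 0 0 0 -1 0.4;0 0 0 0 0 -0.5 0.4;0 0 0 0 0 0 0.4;0 0 0 0 0 0 0.4"

```text
time_s: 24.95
tcp_pos: [0.5, 0.0674, 0.1361]
ee_rot: [0.676, 0.737, -0.001, -0.0]
contact_force: [0.2, -0.2, -1.1]
opening: 0.0372
```

```bash
python3 - <<'E'
from h import *
goto(-0.062,0.109,0.066,1.657)
s=cam('wrist'); save(s,'pics/w19.png')
E
```

```text
t 24.95 tcp [0.5    0.0674 0.1361] yaw 1.6574 z [-0.0014 -0.0003 -1.    ] F [ 0.2 -0.2 -1.1] M [-0.   -0.11 -0.07] open 0.0372 j [ 0.13  0.26  1.96 -0.    0.92  0.04]
delta cm [-0.51  0.24 -7.01] dyaw -0.000 tilt fix [ 0.    -0.001 -0.   ]
```

View pics/w19.png

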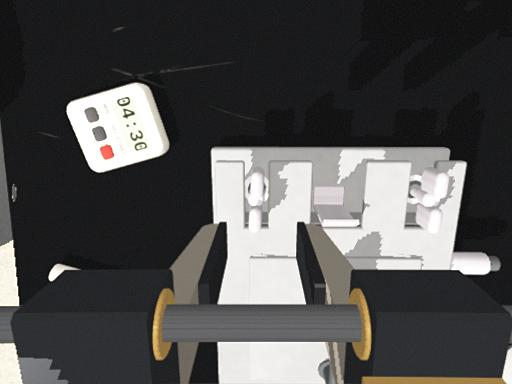

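Call:
send_rows:
  motion: "0 0 0 -0.5 0.2 -2 0.4;0 0 0 0 0 -2 0.4;0 0 0 0 0 -1.6 0.4;0 0 0 0 0 -1 0.4;0 0 0 0 0 -0.3 0.4"

```text
time_s: 25.42
tcp_pos: [0.4944, 0.0697, 0.0666]
ee_rot: [0.675, 0.738, -0.001, -0.001]
contact_force: [-0.3, -0.0, 0.4]
opening: 0.0368
```

Call:
send_rows:
  motion: "0 0 0 0 0 0 0.4;0 0 0 0 0 0 0.4;0 0 0 0 0 0 0.4;0 0 0 0 0 0 0.4;0 0 0 0 0 0 0.4"

```text
time_s: 25.83
tcp_pos: [0.4955, 0.0703, 0.0685]
ee_rot: [0.675, 0.738, 0.0, 0.0]
contact_force: [0.1, -0.5, -1.2]
opening: 0.0367
```

```bash
python3 - <<'E'
from h import *
goto(-0.062,0.109,0.066,1.657)
s=cam('wrist'); save(s,'pics/w19.png')
E
```

```text
t 25.83 tcp [0.4955 0.0703 0.0685] yaw 1.6598 z [ 0.0012  0.0002 -1.    ] F [ 0.1 -0.5 -1.2] M [-0.01 -0.13  0.02] open 0.0367 j [ 0.14  0.36  2.02 -0.    0.76  0.05]
delta cm [-0.06 -0.06 -0.25] dyaw -0.003 tilt fix [-0.     0.001 -0.003]
```

View pics/w19.png

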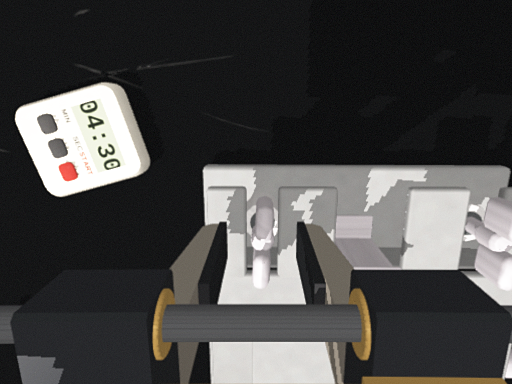

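Call:
send_rows:
  motion: "0 0 0 -0.05 -0.05 -0.2 0.2;0 0 0 0 0 0 0;0 0 0 0 0 0 0;0 0 0 0 0 0 0;0 0 0 0 0 0 0"

```text
time_s: 26.3
tcp_pos: [0.4959, 0.07, 0.0661]
ee_rot: [0.675, 0.738, 0.001, 0.001]
contact_force: [4.9, 1.5, -3.5]
opening: 0.0085
```

Call:
send_rows:
  motion: "0 0 0 0 0 0 0;0 0 0 0 0 0 0;0 0 0 0 0 0 0;0 0 0 0 0 0 0;0 0 -0.06 0 0 0 0"

```text
time_s: 26.72
tcp_pos: [0.4958, 0.07, 0.066]
ee_rot: [0.696, 0.718, 0.001, 0.001]
contact_force: [6.1, 1.6, -7.0]
opening: 0.0086
```

Call:
send_rows:
  motion: "0 0 -0.12 0 0 -0.03 0;0 0 -0.12 0 0 -0.03 0;0 0 -0.12 0 0 -0.03 0;0 0 -0.12 0 0 -0.03 0;0 0 -0.12 0 0 -0.02 0"

```text
time_s: 27.13
tcp_pos: [0.4953, 0.0701, 0.0646]
ee_rot: [0.879, 0.477, 0.001, 0.0]
contact_force: [2.7, 3.0, -2.0]
opening: 0.0082
```

Call:
send_rows:
  motion: "0 0 -0.12 0 0 -0.03 0;0 0 -0.12 0 0 -0.03 0;0 0 -0.12 0 0 -0.03 0;0 0 -0.12 0 0 -0.03 0;0 0 -0.06 0 0 -0.02 0"

```text
time_s: 27.55
tcp_pos: [0.4951, 0.0704, 0.0633]
ee_rot: [0.974, 0.224, 0.001, -0.0]
contact_force: [1.3, 3.9, 2.6]
opening: 0.0086
```

Call:
send_rows:
  motion: "0 0 0 0 0 0 0;0 0 0 0 0 0 0;0 0 0 0 0 0 0;0 0 0 0 0 0 0;0 0 0 0 0 0 0"

```text
time_s: 27.97
tcp_pos: [0.495, 0.0704, 0.0634]
ee_rot: [0.974, 0.228, 0.001, -0.0]
contact_force: [1.6, 4.4, 0.9]
opening: 0.0086
```

```bash
python3 - <<'E'
from h import *
goto(-0.062,0.109,0.066,1.657)
s=cam('wrist'); save(s,'pics/w20.png')
E
```

```text
t 27.97 tcp [0.495  0.0704 0.0634] yaw 0.4606 z [ 0.0011  0.0011 -1.    ] F [1.6 4.4 0.9] M [ 0.97 -0.2  -0.08] open 0.0086 j [0.14 0.37 2.02 0.   0.75 1.25]
delta cm [-0.02 -0.07  0.26] dyaw 1.196 tilt fix [-0.002  0.     1.196]
```

View pics/w20.png

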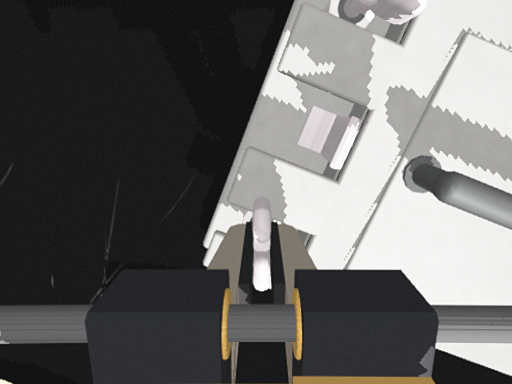

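Call:
send_rows:
  motion: "0 0 0 0 0 0 0.4;0 0 0 0 0 0 0.4;0 0 0 0 0 0 0.4;0 0 0 0 0 2 0.4;0 0 0 0 0 3.5 0.4"

```text
time_s: 28.43
tcp_pos: [0.4914, 0.0692, 0.1156]
ee_rot: [0.974, 0.228, -0.004, -0.0]
contact_force: [1.0, 0.3, 0.3]
opening: 0.0367
```

```bash
python3 - <<'E'
from h import *
goto(-0.062,-0.109,0.16,1.657)
E
```

```text
t 28.43 tcp [0.4914 0.0692 0.1156] yaw 0.4603 z [-0.0074 -0.0012 -1.    ] F [1.  0.3 0.3] M [-0.02 -0.03  0.01] open 0.0367 j [ 0.14  0.28  1.99 -0.    0.88  1.25]
delta cm [  2.22 -21.66   4.44] dyaw 1.197 tilt fix [ 0.005 -0.006  1.197]
```

Call:
send_rows:
  motion: "0 0 0.12 0 -1 2.5 0.4;0 0 0.12 0.2 -2.3 1.5 0.4;0 0 0.12 0.2 -2.3 0 0.4;0 0 0.12 0.2 -2.3 0 0.4;0 0 0.12 0.2 -2.3 0 0.4"

```text
time_s: 28.85
tcp_pos: [0.5023, -0.0334, 0.1585]
ee_rot: [0.861, 0.508, 0.0, 0.0]
contact_force: [0.3, 0.5, -0.2]
opening: 0.0367
```

Call:
send_rows:
  motion: "0 0 0.12 0.2 -2.3 0 0.4;0 0 0.12 0.2 -2.3 0 0.4;0 0 0.12 0.2 -2.3 0 0.4;0 0 0.12 0.2 -2.3 0 0.4;0 0 0.12 0.2 -2.3 0 0.4"

```text
time_s: 29.27
tcp_pos: [0.5119, -0.1485, 0.1579]
ee_rot: [0.673, 0.74, -0.0, -0.0]
contact_force: [2.0, 0.1, 0.7]
opening: 0.0367
```

Call:
send_rows:
  motion: "0 0 0 0 0 -1 0.4;0 0 0 0 0 -1 0.4;0 0 0 0 0 -0.5 0.4;0 0 0 0 0 0 0.4;0 0 0 0 0 0 0.4"

```text
time_s: 29.68
tcp_pos: [0.5118, -0.1462, 0.1324]
ee_rot: [0.675, 0.738, -0.0, -0.001]
contact_force: [-0.1, 0.1, -0.3]
opening: 0.0366
```

```bash
python3 - <<'E'
from h import *
goto(-0.062,-0.109,0.066,1.657)
s=cam('wrist'); save(s,'pics/w21.png')
E
```

```text
t 29.68 tcp [ 0.5118 -0.1462  0.1324] yaw 1.6595 z [-0.0017  0.0006 -1.    ] F [-0.1  0.1 -0.3] M [-0.04 -0.08  0.02] open 0.0366 j [-0.28  0.31  1.91  0.    0.93 -0.37]
delta cm [ 0.18 -0.12 -6.64] dyaw -0.002 tilt fix [-0.001 -0.002 -0.002]
```

View pics/w21.png

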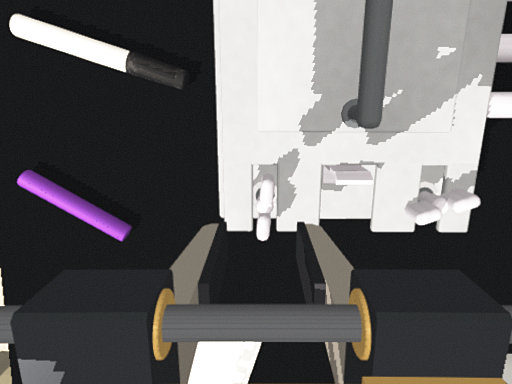

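FR wing at column 264, aligned; the RR wing sits across its slot as left. Descend and grip.

Call:
send_rows:
  motion: "0 0 0 0.05 -0.1 -2 0.4;0 0 0 0.05 0 -2 0.4;0 0 0 0 0 -1.5 0.4;0 0 0 0 0 -0.9 0.4;0 0 0 0 0 -0.2 0.4"

```text
time_s: 30.15
tcp_pos: [0.5127, -0.1476, 0.0659]
ee_rot: [0.675, 0.738, -0.0, -0.001]
contact_force: [-0.1, 0.4, 0.7]
opening: 0.0367
```

Call:
send_rows:
  motion: "0 0 0 0 0 0 0.4;0 0 0 0 0 0 0.4;0 0 0 0 0 0 0.4;0 0 0 0 0 0 0.4;0 0 0 0 0 0 0.4"

```text
time_s: 30.57
tcp_pos: [0.5139, -0.1484, 0.0677]
ee_rot: [0.675, 0.738, 0.0, 0.001]
contact_force: [0.3, 0.3, -0.8]
opening: 0.0368
```

```bash
python3 - <<'E'
from h import *
goto(-0.062,-0.109,0.066,1.657)
E
```

```text
t 30.57 tcp [ 0.5139 -0.1484  0.0677] yaw 1.6597 z [ 0.0011 -0.0003 -1.    ] F [ 0.3  0.3 -0.8] M [-0.08 -0.06  0.02] open 0.0368 j [-0.28  0.41  1.94  0.    0.79 -0.37]
delta cm [-0.03  0.1  -0.17] dyaw -0.003 tilt fix [ 0.     0.001 -0.003]
```

Call:
send_rows:
  motion: "0 0 0 0 0.1 -0.2 0.2;0 0 0 0 0 0 0;0 0 0 0 0 0 0;0 0 0 0 0 0 0;0 0 0 0 0 0 0"

```text
time_s: 30.98
tcp_pos: [0.5143, -0.1472, 0.0653]
ee_rot: [0.675, 0.738, 0.001, 0.001]
contact_force: [4.1, 1.4, 0.4]
opening: 0.0086
```

Call:
send_rows:
  motion: "0 0 0 0 0 0 0;0 0 0 0 0 0 0;0 0 0 0 0 0 0;0 0 0 0 0 0 0;0 0 -0.06 0 0 0 0"

```text
time_s: 31.4
tcp_pos: [0.5142, -0.1473, 0.0652]
ee_rot: [0.696, 0.718, 0.0, 0.001]
contact_force: [5.5, 1.6, -2.6]
opening: 0.0085
```

Call:
send_rows:
  motion: "0 0 -0.12 0 0 -0.03 0;0 0 -0.12 0 0 -0.03 0;0 0 -0.12 0 0 -0.03 0;0 0 -0.12 0 0 -0.03 0;0 0 -0.12 0 0 -0.02 0"

```text
time_s: 31.82
tcp_pos: [0.5137, -0.1472, 0.0638]
ee_rot: [0.879, 0.477, 0.0, 0.0]
contact_force: [3.9, 2.8, 0.4]
opening: 0.0089
```

Call:
send_rows:
  motion: "0 0 -0.12 0 0 -0.03 0;0 0 -0.12 0 0 -0.03 0;0 0 -0.12 0 0 -0.03 0;0 0 -0.12 0 0 -0.03 0;0 0 -0.06 0 0 -0.02 0"

```text
time_s: 32.23
tcp_pos: [0.5134, -0.1469, 0.0626]
ee_rot: [0.974, 0.225, -0.0, -0.0]
contact_force: [1.2, 4.6, 6.3]
opening: 0.0088
```

Call:
send_rows:
  motion: "0 0 0 0 0 0 0;0 0 0 0 0 0 0;0 0 0 0 0 0 0;0 0 0 0 0 0 0;0 0 0 0 0 0 0"

```text
time_s: 32.65
tcp_pos: [0.5134, -0.1468, 0.0626]
ee_rot: [0.974, 0.228, 0.0, -0.0]
contact_force: [1.7, 4.4, 6.2]
opening: 0.0085
```

```bash
python3 - <<'E'
from h import *
goto(-0.062,-0.109,0.066,1.657)
s=cam('wrist'); save(s,'pics/w22.png')
E
```

```text
t 32.65 tcp [ 0.5134 -0.1468  0.0626] yaw 0.4596 z [-0.0001  0.0007 -1.    ] F [1.7 4.4 6.2] M [ 0.94 -0.26 -0.06] open 0.0085 j [-0.28  0.41  1.95  0.    0.78  0.83]
delta cm [ 0.02 -0.06  0.34] dyaw 1.197 tilt fix [-0.001 -0.001  1.197]
```

View pics/w22.png

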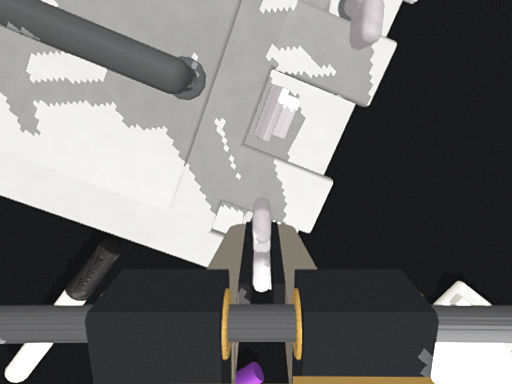

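FR snug. Next the RL screw.

Call:
send_rows:
  motion: "0 0 0 0 0 0 0.4;0 0 0 0 0 0 0.4;0 0 0 0 0 0 0.4;0 0 0 0 0 2 0.4;0 0 0 0 0 3.5 0.4"

```text
time_s: 33.12
tcp_pos: [0.5103, -0.1466, 0.1145]
ee_rot: [0.974, 0.228, -0.003, -0.002]
contact_force: [-0.5, 0.3, 0.4]
opening: 0.0368
```

```bash
python3 - <<'E'
from h import *
goto(0.062,0.109,0.16,1.657)
E
```

```text
t 33.12 tcp [ 0.5103 -0.1466  0.1145] yaw 0.4599 z [-0.0076  0.0018 -1.    ] F [-0.5  0.3  0.4] M [-0.08 -0.09 -0.04] open 0.0368 j [-0.28  0.33  1.92 -0.    0.9   0.83]
delta cm [10.81 22.7   4.55] dyaw 1.197 tilt fix [ 0.003 -0.008  1.197]
```

Call:
send_rows:
  motion: "0 0 0.12 0.4 0.8 2.5 0.4;0 0 0.12 1.1 2.4 1.5 0.4;0 0 0.12 1.1 2.4 0 0.4;0 0 0.12 1.1 2.4 0 0.4;0 0 0.12 1.1 2.4 0 0.4"

```text
time_s: 33.53
tcp_pos: [0.5616, -0.0425, 0.1576]
ee_rot: [0.861, 0.508, -0.0, 0.0]
contact_force: [1.0, -0.1, 0.7]
opening: 0.0368
```

Call:
send_rows:
  motion: "0 0 0.12 1.2 2.5 0 0.4;0 0 0.12 1.2 2.5 0 0.4;0 0 0.12 1.2 2.5 0 0.4;0 0 0.12 1.2 2.5 0 0.4;0 0 0.12 0.9 2.3 0 0.4"

```text
time_s: 33.95
tcp_pos: [0.6188, 0.081, 0.1569]
ee_rot: [0.673, 0.74, -0.0, -0.0]
contact_force: [-0.0, -0.7, -0.5]
opening: 0.0367
```

Call:
send_rows:
  motion: "0 0 0 0 0 -1 0.4;0 0 0 0 0 -1 0.4;0 0 0 0 0 -0.5 0.4;0 0 0 0 0 0 0.4;0 0 0 0 0 0 0.4"

```text
time_s: 34.37
tcp_pos: [0.6176, 0.0786, 0.1316]
ee_rot: [0.676, 0.737, -0.001, -0.0]
contact_force: [-0.1, 0.2, 0.3]
opening: 0.0366
```

```bash
python3 - <<'E'
from h import *
goto(0.062,0.109,0.066,1.657)
s=cam('wrist'); save(s,'pics/w23.png')
E
```

```text
t 34.37 tcp [0.6176 0.0786 0.1316] yaw 1.6577 z [-0.0017 -0.0004 -1.    ] F [-0.1  0.2  0.3] M [-0.01 -0.1   0.  ] open 0.0366 j [ 0.12  0.44  1.71 -0.    1.    0.04]
delta cm [ 0.08  0.18 -6.56] dyaw -0.001 tilt fix [ 0.    -0.002 -0.001]
```

View pics/w23.png

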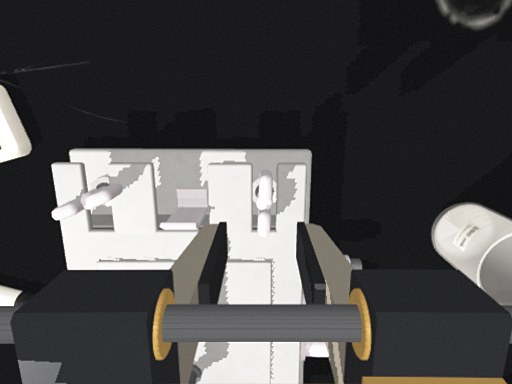

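Call:
send_rows:
  motion: "0 0 0 0 0.15 -2 0.4;0 0 0 0 0 -2 0.4;0 0 0 0 0 -1.5 0.4;0 0 0 0 0 -0.8 0.4;0 0 0 0 0 -0.2 0.4"

```text
time_s: 34.83
tcp_pos: [0.6177, 0.0806, 0.0662]
ee_rot: [0.675, 0.738, -0.001, -0.001]
contact_force: [-0.7, -0.2, 0.6]
opening: 0.0365
```

Call:
send_rows:
  motion: "0 0 0 0 0 0 0.4;0 0 0 0 0 0 0.4;0 0 0 0 0 0 0.4;0 0 0 0 0 0 0.4;0 0 0 0 0 0 0.4"

```text
time_s: 35.25
tcp_pos: [0.6189, 0.0813, 0.068]
ee_rot: [0.675, 0.738, 0.0, 0.0]
contact_force: [0.2, 0.1, 1.1]
opening: 0.0371
```

```bash
python3 - <<'E'
from h import *
goto(0.062,0.109,0.066,1.657)
E
```

```text
t 35.25 tcp [0.6189 0.0813 0.068 ] yaw 1.6598 z [ 0.0012  0.0001 -1.    ] F [0.2 0.1 1.1] M [-0.08 -0.09 -0.03] open 0.0371 j [ 0.13  0.52  1.75 -0.    0.88  0.04]
delta cm [-0.05 -0.09 -0.2 ] dyaw -0.003 tilt fix [-0.     0.001 -0.003]
```

Call:
send_rows:
  motion: "0 0 0 -0.05 -0.1 -0.2 0.2;0 0 0 0 0 0 0;0 0 0 0 0 0 0;0 0 0 0 0 0 0;0 0 0 0 0 0 0"

```text
time_s: 35.67
tcp_pos: [0.6194, 0.0805, 0.0654]
ee_rot: [0.675, 0.738, 0.001, 0.001]
contact_force: [5.7, 0.8, -3.6]
opening: 0.0086
```

Call:
send_rows:
  motion: "0 0 0 0 0 0 0;0 0 0 0 0 0 0;0 0 0 0 0 0 0;0 0 0 0 0 0 0;0 0 -0.06 0 0 0 0"

```text
time_s: 36.08
tcp_pos: [0.6194, 0.0805, 0.0653]
ee_rot: [0.696, 0.718, 0.001, 0.001]
contact_force: [5.0, 1.8, -5.8]
opening: 0.0087
```

Call:
send_rows:
  motion: "0 0 -0.12 0 0 -0.03 0;0 0 -0.12 0 0 -0.03 0;0 0 -0.12 0 0 -0.03 0;0 0 -0.12 0 0 -0.03 0;0 0 -0.12 0 0 -0.02 0"

```text
time_s: 36.5
tcp_pos: [0.6189, 0.0806, 0.064]
ee_rot: [0.879, 0.477, 0.001, 0.0]
contact_force: [3.6, 1.0, -3.4]
opening: 0.0086
```

Call:
send_rows:
  motion: "0 0 -0.12 0 0 -0.03 0;0 0 -0.12 0 0 -0.03 0;0 0 -0.12 0 0 -0.03 0;0 0 -0.12 0 0 -0.03 0;0 0 -0.06 0 0 -0.02 0"

```text
time_s: 36.92
tcp_pos: [0.6186, 0.0809, 0.0627]
ee_rot: [0.974, 0.225, 0.001, -0.0]
contact_force: [1.8, 3.1, 1.2]
opening: 0.0084
```

Call:
send_rows:
  motion: "0 0 0 0 0 0 0;0 0 0 0 0 0 0;0 0 0 0 0 0 0;0 0 0 0 0 0 0;0 0 0 0 0 0 0"

```text
time_s: 37.33
tcp_pos: [0.6186, 0.0809, 0.0628]
ee_rot: [0.973, 0.229, 0.001, -0.0]
contact_force: [2.1, 5.1, -0.0]
opening: 0.0086
```

```bash
python3 - <<'E'
from h import *
goto(0.062,0.109,0.066,1.657)
s=cam('wrist'); save(s,'pics/w24.png')
E
```

```text
t 37.33 tcp [0.6186 0.0809 0.0628] yaw 0.4621 z [ 0.0014  0.001  -1.    ] F [ 2.1  5.1 -0. ] M [ 0.93 -0.44 -0.07] open 0.0086 j [0.13 0.52 1.75 0.   0.87 1.24]
delta cm [-0.02 -0.05  0.32] dyaw 1.195 tilt fix [-0.002  0.001  1.195]
```

View pics/w24.png

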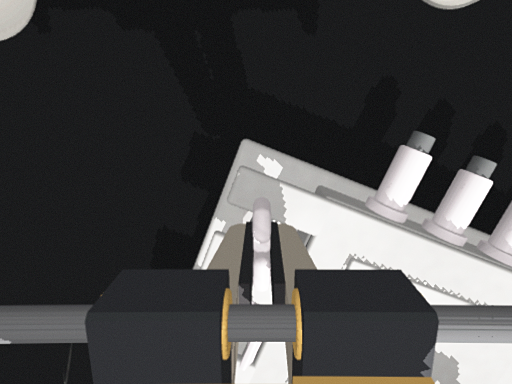

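Call:
send_rows:
  motion: "0 0 0 0 0 0 0.4;0 0 0 0 0 0 0.4;0 0 0 0 0 0 0.4;0 0 0 0 0 2 0.4;0 0 0 0 0 3.5 0.4"

```text
time_s: 37.8
tcp_pos: [0.6147, 0.0795, 0.1142]
ee_rot: [0.974, 0.228, -0.004, -0.0]
contact_force: [-0.4, 0.5, 0.6]
opening: 0.0367
```

Call:
send_rows:
  motion: "0 0 0 0 0 3 0.4;0 0 0 -1 -2 2 0.4;0 0 0 -1 -3 2 0.4;0 0 0 0 -4 0 0.4;0 0 0 0 -4 0 0.4"

```text
time_s: 38.22
tcp_pos: [0.598, -0.0508, 0.1892]
ee_rot: [0.973, 0.229, 0.001, 0.001]
contact_force: [0.4, 0.6, -0.4]
opening: 0.0365
```

```bash
python3 - <<'E'
from h import *
state()
s=cam('wrist'); save(s,'pics/w25.png')
s=cam('top'); cv2.imwrite('pics/t25.png',cv2.resize(s['frame'][150:270,190:320,::-1],None,fx=5,fy=5,interpolation=cv2.INTER_CUBIC))
E
```

```text
t 38.22 tcp [ 0.598  -0.0508  0.1892] yaw 0.4624 z [ 0.0023 -0.0005 -1.    ] F [ 0.4  0.6 -0.4] M [-0.01 -0.03 -0.03] open 0.0365 j [-0.09  0.34  1.72 -0.    1.09  1.02]
```

View pics/w25.png

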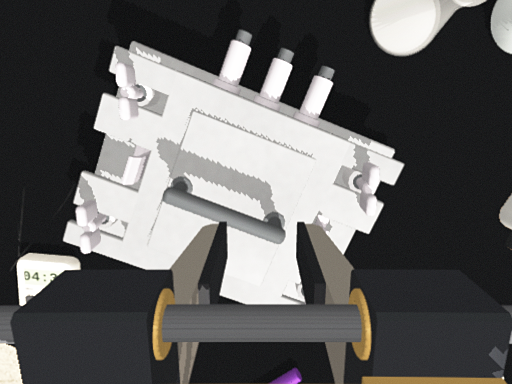

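View pics/t25.png

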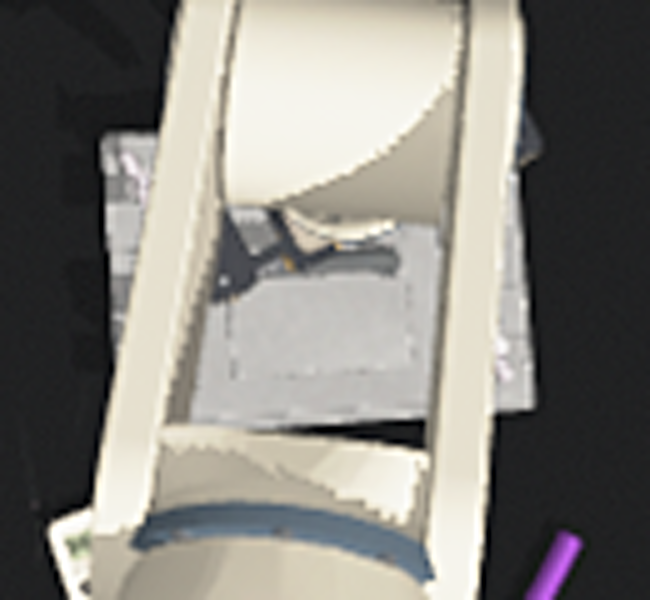

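```bash
python3 - <<'E'
from h import *
goto(0.062,-0.109,0.13,0.457)
E
```

```text
t 38.32 tcp [ 0.5975 -0.0547  0.1879] yaw 0.4568 z [ 0.0004 -0.002  -1.    ] F [-0.1  0.5 -0.3] M [-0.02  0.   -0.01] open 0.0367 j [-0.09  0.34  1.72 -0.    1.09  1.02]
delta cm [ 3.96 -8.21 -5.79] dyaw 0.000 tilt fix [0.002 0.    0.   ]
```

Call:
send_rows:
  motion: "0 0 0 1 -2.1 -0.5 0.4;0 0 0 1 -2 -1 0.4;0 0 0 1 -2 -1.5 0.4;0 0 0 1 -2 -1.5 0.4;0 0 0 0 0 -1.2 0.4"

```text
time_s: 38.73
tcp_pos: [0.639, -0.1334, 0.1291]
ee_rot: [0.974, 0.227, -0.0, 0.001]
contact_force: [-0.9, 0.0, -0.7]
opening: 0.0365
```

Call:
send_rows:
  motion: "0 0 0 0 0 0 0.4;0 0 0 0 0 0 0.4;0 0 0 0 0 0 0.4;0 0 0 0 0 0 0.4;0 0 0 0 0 0 0.4"

```text
time_s: 39.15
tcp_pos: [0.6383, -0.13, 0.1315]
ee_rot: [0.974, 0.228, 0.001, 0.0]
contact_force: [0.1, -0.2, 0.2]
opening: 0.0368
```

```bash
python3 - <<'E'
from h import *
goto(0.0625,-0.1085,0.063,0.457)
s=cam('wrist'); save(s,'pics/w26.png')
E
```

```text
t 39.15 tcp [ 0.6383 -0.13    0.1315] yaw 0.4607 z [ 0.0013 -0.0002 -1.    ] F [ 0.1 -0.2  0.2] M [-0.1   0.01  0.01] open 0.0368 j [-0.2   0.48  1.65  0.    1.02  0.91]
delta cm [-0.07 -0.62 -6.85] dyaw -0.004 tilt fix [ 0.     0.001 -0.004]
```

View pics/w26.png

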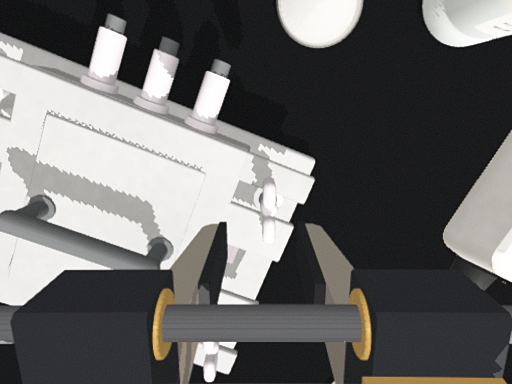

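Call:
send_rows:
  motion: "0 0 0 -0.05 -0.6 -2 0.4;0 0 0 0 0 -2 0.4;0 0 0 0 0 -1.5 0.4;0 0 0 0 0 -0.9 0.4;0 0 0 0 0 -0.3 0.4"

```text
time_s: 39.62
tcp_pos: [0.6367, -0.1364, 0.0623]
ee_rot: [0.974, 0.228, -0.001, -0.0]
contact_force: [-0.7, 0.5, 0.7]
opening: 0.0365
```

Call:
send_rows:
  motion: "0 0 0 0 0 0 0.4;0 0 0 0 0 0 0.4;0 0 0 0 0 0 0.4;0 0 0 0 0 0 0.4;0 0 0 0 0 0 0.4"

```text
time_s: 40.03
tcp_pos: [0.6379, -0.1369, 0.0642]
ee_rot: [0.974, 0.228, 0.001, 0.0]
contact_force: [-0.4, 0.1, 0.4]
opening: 0.037
```

```bash
python3 - <<'E'
from h import *
goto(0.0625,-0.1085,0.063,0.457)
s=cam('wrist'); save(s,'pics/w27.png')
E
```

```text
t 40.03 tcp [ 0.6379 -0.1369  0.0642] yaw 0.4598 z [ 0.0012 -0.0003 -1.    ] F [-0.4  0.1  0.4] M [0.01 0.02 0.02] open 0.0370 j [-0.21  0.56  1.68 -0.    0.9   0.9 ]
delta cm [-0.03  0.06 -0.12] dyaw -0.003 tilt fix [ 0.     0.001 -0.003]
```

View pics/w27.png

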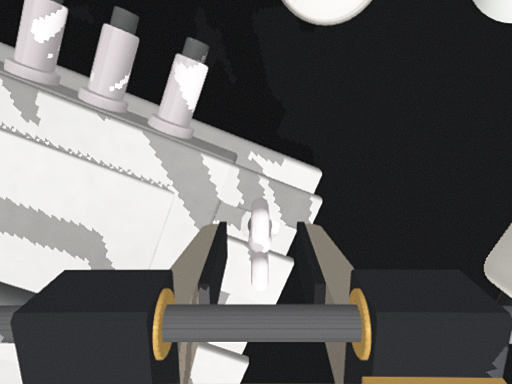

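Call:
send_rows:
  motion: "0 0 0 0 0.05 -0.1 0.2;0 0 0 0 0 0 0;0 0 0 0 0 0 0;0 0 0 0 0 0 0;0 0 0 0 0 0 0"

```text
time_s: 40.5
tcp_pos: [0.6374, -0.1361, 0.0624]
ee_rot: [0.974, 0.228, -0.0, -0.0]
contact_force: [0.1, 0.8, 0.4]
opening: 0.0084
```

Call:
send_rows:
  motion: "0 0 0 0 0 0 0;0 0 0 0 0 0 0;0 0 0 0 0 0 0;0 0 0 0 0 0 0;0 0 -0.06 0 0 0 0"

```text
time_s: 40.92
tcp_pos: [0.6373, -0.1361, 0.0624]
ee_rot: [0.98, 0.199, -0.0, -0.0]
contact_force: [0.8, 1.4, -1.6]
opening: 0.0084
```

Call:
send_rows:
  motion: "0 0 -0.12 0 0 -0.03 0;0 0 -0.12 0 0 -0.03 0;0 0 -0.12 0 0 -0.03 0;0 0 -0.12 0 0 -0.03 0;0 0 -0.12 0 0 -0.02 0"

```text
time_s: 41.33
tcp_pos: [0.6373, -0.1358, 0.0611]
ee_rot: [0.995, -0.103, -0.0, -0.0]
contact_force: [-1.0, 2.3, 1.5]
opening: 0.0087
```

Call:
send_rows:
  motion: "0 0 -0.12 0 0 -0.03 0;0 0 -0.12 0 0 -0.03 0;0 0 -0.06 0 0 -0.01 0;0 0 -0.02 0 0 0 0;0 0 -0.02 0 0 0 0"

```text
time_s: 41.75
tcp_pos: [0.6374, -0.1357, 0.0604]
ee_rot: [0.964, -0.267, -0.0, -0.0]
contact_force: [-0.9, 3.7, 1.7]
opening: 0.0086
```

Call:
send_rows:
  motion: "0 0 -0.02 0 0 0 0;0 0 0 0 0 0 0;0 0 0 0 0 0 0;0 0 0 0 0 0 0;0 0 0 0 0 0 0"

```text
time_s: 42.17
tcp_pos: [0.6374, -0.1357, 0.0604]
ee_rot: [0.961, -0.276, -0.0, -0.0]
contact_force: [-0.9, 5.8, 2.8]
opening: 0.0087
```

```bash
python3 - <<'E'
from h import *
goto(0.0625,-0.1085,0.063,-0.543)
E
```

```text
t 42.17 tcp [ 0.6374 -0.1357  0.0604] yaw -0.5592 z [-0.0002  0.0006 -1.    ] F [-0.9  5.8  2.8] M [1.11 0.24 0.27] open 0.0087 j [-0.21  0.56  1.68  0.    0.9   1.92]
delta cm [ 0.02 -0.05  0.26] dyaw 0.016 tilt fix [-0.001 -0.     0.016]
```

Call:
send_rows:
  motion: "0 0 -0.02 0 0 0 0;0 0 -0.02 0 0 0 0;0 0 -0.01 0 0 0 0;0 0 0 0 0 0 0;0 0 0 0 0 0 0"

```text
time_s: 42.58
tcp_pos: [0.6374, -0.1358, 0.0604]
ee_rot: [0.954, -0.299, -0.0, -0.0]
contact_force: [-1.1, 5.7, 1.5]
opening: 0.0085
```

```bash
python3 - <<'E'
from h import *
goto(0.0625,-0.1085,0.063,-0.543)
s=cam('wrist'); save(s,'pics/w28.png')
E
```

```text
t 42.58 tcp [ 0.6374 -0.1358  0.0604] yaw -0.6082 z [-0.0002  0.0003 -1.    ] F [-1.1  5.7  1.5] M [1.09 0.2  0.74] open 0.0085 j [-0.21  0.56  1.68  0.    0.9   1.97]
delta cm [ 0.02 -0.05  0.26] dyaw 0.065 tilt fix [-0.    -0.     0.065]
```

View pics/w28.png

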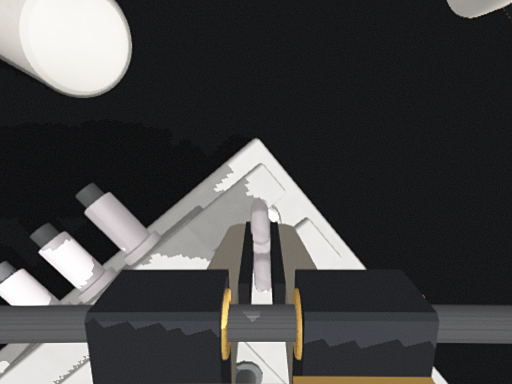

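Call:
send_rows:
  motion: "0 0 0 0 0 0 0.4;0 0 0 0 0 0 0.4;0 0 0 0 0 0 0.4;0 0 0 0 0 2 0.4;0 0 0 0 0 3.5 0.4"

```text
time_s: 43.05
tcp_pos: [0.6346, -0.1361, 0.112]
ee_rot: [0.954, -0.3, -0.003, 0.001]
contact_force: [0.5, -0.8, -1.0]
opening: 0.0362
```

Call:
send_rows:
  motion: "0 0 0.1 0 0 2.5 0.4;0 0 0.12 -1.4 2 2 0.4;0 0 0.12 -1.6 2.4 0 0.4;0 0 0.12 -1.6 2.4 0 0.4;0 0 0.12 -1.6 2.4 0 0.4"

```text
time_s: 43.47
tcp_pos: [0.575, -0.044, 0.1609]
ee_rot: [1.0, -0.012, 0.001, 0.0]
contact_force: [-0.8, 0.1, -0.2]
opening: 0.0371
```

Call:
send_rows:
  motion: "0 0 0.12 -1.6 2.4 0 0.4;0 0 0.12 -1.6 2.4 0 0.4;0 0 0.12 -1.6 2.4 0 0.4;0 0 0.12 -1.7 2.4 0 0.4;0 0 0 -1.4 1.8 0 0.4"

```text
time_s: 43.88
tcp_pos: [0.4954, 0.0708, 0.1604]
ee_rot: [0.974, 0.227, 0.0, 0.0]
contact_force: [1.0, 0.6, -0.4]
opening: 0.0367
```

Call:
send_rows:
  motion: "0 0 0 0 0 -1 0.4;0 0 0 0 0 -1 0.4;0 0 0 0 0 -0.5 0.4;0 0 0 0 0 0 0.4;0 0 0 0 0 0 0.4"

```text
time_s: 44.3
tcp_pos: [0.4967, 0.0689, 0.1347]
ee_rot: [0.975, 0.222, -0.001, 0.0]
contact_force: [0.4, 1.1, 0.2]
opening: 0.0364
```

```bash
python3 - <<'E'
from h import *
goto(0.495,0.0702,0.063,0.458,False)
s=cam('wrist'); save(s,'pics/w29.png')
E
```

```text
t 44.30 tcp [0.4967 0.0689 0.1347] yaw 0.4485 z [-0.001  -0.0003 -1.    ] F [0.4 1.1 0.2] M [-0.03 -0.03  0.02] open 0.0364 j [ 0.13  0.26  1.97 -0.    0.91  1.26]
delta cm [-0.17  0.13 -7.17] dyaw 0.010 tilt fix [ 0.    -0.001  0.01 ]
```

View pics/w29.png

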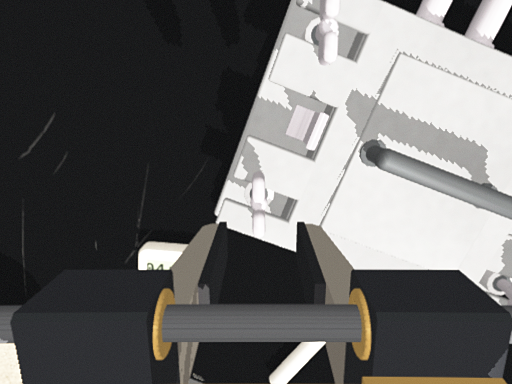

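Call:
send_rows:
  motion: "0 0 0.01 -0.15 0.1 -2 0.4;0 0 0 0 0 -2 0.4;0 0 0 0 0 -1.7 0.4;0 0 0 0 0 -1.1 0.4;0 0 0 0 0 -0.4 0.4"

```text
time_s: 44.77
tcp_pos: [0.4944, 0.0702, 0.062]
ee_rot: [0.974, 0.228, -0.001, -0.0]
contact_force: [-1.1, -0.4, -0.4]
opening: 0.0364
```

Call:
send_rows:
  motion: "0 0 0 0 0 0 0.4;0 0 0 0 0 0 0.4;0 0 0 0 0 0 0.4;0 0 0 0 0 0 0.4;0 0 0 0 0 0 0.4"

```text
time_s: 45.18
tcp_pos: [0.4955, 0.0708, 0.0641]
ee_rot: [0.974, 0.228, 0.001, 0.0]
contact_force: [-0.0, -0.7, 0.6]
opening: 0.0367
```

```bash
python3 - <<'E'
from h import *
goto(0.495,0.0702,0.063,0.458,False)
s=cam('wrist'); save(s,'pics/w30.png')
E
```

```text
t 45.18 tcp [0.4955 0.0708 0.0641] yaw 0.4598 z [ 0.0013  0.0002 -1.    ] F [-0.  -0.7  0.6] M [-0.07  0.04  0.03] open 0.0367 j [0.14 0.37 2.02 0.   0.75 1.25]
delta cm [-0.05 -0.06 -0.11] dyaw -0.002 tilt fix [-0.     0.001 -0.002]
```

View pics/w30.png

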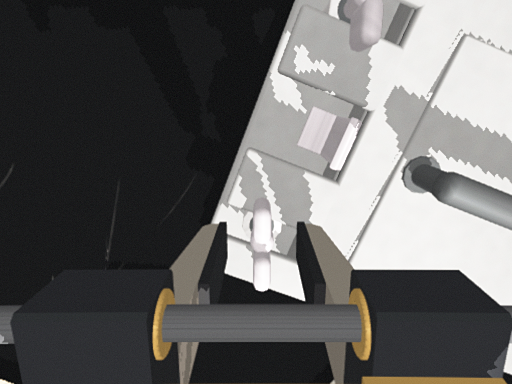

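Call:
send_rows:
  motion: "0 0 0 -0.05 -0.05 -0.1 0.2;0 0 0 0 0 0 0;0 0 0 0 0 0 0;0 0 0 0 0 0 0;0 0 0 0 0 0 0"

```text
time_s: 45.65
tcp_pos: [0.4945, 0.0702, 0.0623]
ee_rot: [0.974, 0.228, -0.0, 0.0]
contact_force: [-0.7, -0.3, 0.4]
opening: 0.0082
```

Call:
send_rows:
  motion: "0 0 0 0 0 0 0;0 0 0 0 0 0 0;0 0 0 0 0 0 0;0 0 0 0 0 0 0;0 0 -0.06 0 0 0 0"

```text
time_s: 46.07
tcp_pos: [0.4944, 0.0703, 0.0623]
ee_rot: [0.98, 0.199, 0.0, -0.0]
contact_force: [-0.3, 0.9, -2.0]
opening: 0.0086
```

Call:
send_rows:
  motion: "0 0 -0.12 0 0 -0.03 0;0 0 -0.12 0 0 -0.03 0;0 0 -0.12 0 0 -0.03 0;0 0 -0.12 0 0 -0.03 0;0 0 -0.12 0 0 -0.02 0"

```text
time_s: 46.48
tcp_pos: [0.4943, 0.0711, 0.061]
ee_rot: [0.995, -0.103, -0.0, -0.001]
contact_force: [-1.1, 6.4, 0.0]
opening: 0.0087
```

Call:
send_rows:
  motion: "0 0 -0.12 0 0 -0.03 0;0 0 -0.12 0 0 -0.03 0;0 0 -0.06 0 0 -0.01 0;0 0 -0.03 0 0 0 0;0 0 -0.03 0 0 0 0"

```text
time_s: 46.9
tcp_pos: [0.4945, 0.0716, 0.0603]
ee_rot: [0.961, -0.277, -0.0, -0.001]
contact_force: [-1.4, 9.8, -0.5]
opening: 0.0089
```

Call:
send_rows:
  motion: "0 0 -0.02 0 0 0 0;0 0 -0.02 0 0 0 0;0 0 0 0 0 0 0;0 0 0 0 0 0 0;0 0 0 0 0 0 0"

```text
time_s: 47.32
tcp_pos: [0.4945, 0.0715, 0.0603]
ee_rot: [0.955, -0.295, -0.0, -0.001]
contact_force: [-0.6, 8.5, 0.8]
opening: 0.0088
```

```bash
python3 - <<'E'
from h import *
goto(0.495,0.0702,0.063,-0.543,False)
s=cam('wrist'); save(s,'pics/w31.png')
E
```

```text
t 47.32 tcp [0.4945 0.0715 0.0603] yaw -0.5996 z [ 0.0003  0.0016 -1.    ] F [-0.6  8.5  0.8] M [1.78 0.15 0.73] open 0.0088 j [0.14 0.37 2.02 0.   0.74 2.31]
delta cm [ 0.05 -0.13  0.27] dyaw 0.057 tilt fix [-0.002  0.     0.057]
```

View pics/w31.png

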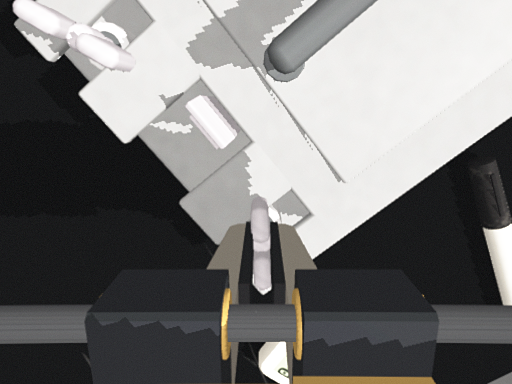

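Call:
send_rows:
  motion: "0 0 0 0 0 0 0.4;0 0 0 0 0 0 0.4;0 0 0 0 0 0 0.4;0 0 0 0 0 2 0.4;0 0 0 0 0 3.5 0.4"

```text
time_s: 47.78
tcp_pos: [0.4917, 0.0697, 0.1129]
ee_rot: [0.955, -0.296, -0.003, 0.002]
contact_force: [0.8, -0.1, -0.5]
opening: 0.0365
```

Call:
send_rows:
  motion: "0 0 0.1 0 -0.8 2.5 0.4;0 0 0.12 0.2 -2.3 1.5 0.4;0 0 0.12 0.2 -2.3 0 0.4;0 0 0.12 0.2 -2.3 0 0.4;0 0 0.12 0.2 -2.3 0 0.4"

```text
time_s: 48.2
tcp_pos: [0.5026, -0.0309, 0.1558]
ee_rot: [1.0, -0.007, 0.001, 0.0]
contact_force: [0.6, -0.2, -0.7]
opening: 0.0368
```

Call:
send_rows:
  motion: "0 0 0.12 0.2 -2.3 0 0.4;0 0 0.12 0.2 -2.3 0 0.4;0 0 0.12 0.2 -2.3 0 0.4;0 0 0.12 0.2 -2.3 0 0.4;0 0 0 0.2 -2.3 0 0.4"

```text
time_s: 48.62
tcp_pos: [0.5122, -0.1461, 0.1552]
ee_rot: [0.973, 0.231, -0.0, 0.0]
contact_force: [0.8, -0.3, 0.3]
opening: 0.0366
```

Call:
send_rows:
  motion: "0 0 0 0 -0.2 -1 0.4;0 0 0 0 0 -1 0.4;0 0 0 0 0 -0.5 0.4;0 0 0 0 0 0 0.4;0 0 0 0 0 0 0.4"

```text
time_s: 49.03
tcp_pos: [0.5119, -0.1457, 0.1296]
ee_rot: [0.974, 0.228, -0.001, -0.0]
contact_force: [0.7, -0.0, -0.1]
opening: 0.0367
```

```bash
python3 - <<'E'
from h import *
goto(0.5136,-0.1471,0.063,0.458,False)
s=cam('wrist'); save(s,'pics/w32.png')
E
```

```text
t 49.03 tcp [ 0.5119 -0.1457  0.1296] yaw 0.4605 z [-0.0016  0.0006 -1.    ] F [ 0.7 -0.  -0.1] M [-0.02  0.02 -0.03] open 0.0367 j [-0.28  0.31  1.91  0.    0.92  0.83]
delta cm [ 0.17 -0.14 -6.66] dyaw -0.003 tilt fix [-0.001 -0.002 -0.003]
```

View pics/w32.png

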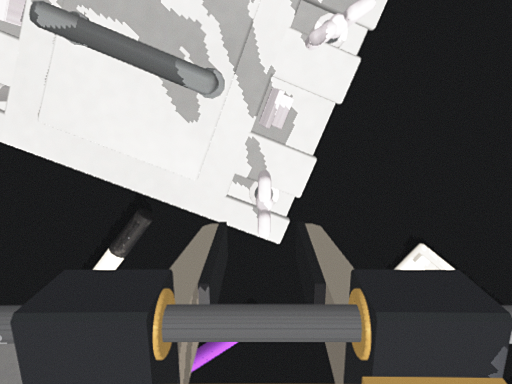

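Call:
send_rows:
  motion: "0 0 0 0.1 -0.1 -2 0.4;0 0 0 0 0 -2 0.4;0 0 0 0 0 -1.5 0.4;0 0 0 0 0 -0.8 0.4;0 0 0 0 0 -0.3 0.4"

```text
time_s: 49.5
tcp_pos: [0.513, -0.1471, 0.0634]
ee_rot: [0.974, 0.228, -0.001, -0.0]
contact_force: [-1.0, 0.5, 0.4]
opening: 0.037
```

Call:
send_rows:
  motion: "0 0 0 0 0 0 0.4;0 0 0 0 0 0 0.4;0 0 0 0 0 0 0.4;0 0 0 0 0 0 0.4;0 0 0 0 0 0 0.4"

```text
time_s: 49.92
tcp_pos: [0.5139, -0.1479, 0.0649]
ee_rot: [0.974, 0.228, 0.001, 0.0]
contact_force: [-0.3, 0.1, 0.2]
opening: 0.0371
```

```bash
python3 - <<'E'
from h import *
goto(0.5136,-0.1471,0.063,0.458,False)
s=cam('wrist'); save(s,'pics/w33.png')
E
```

```text
t 49.92 tcp [ 0.5139 -0.1479  0.0649] yaw 0.4597 z [ 0.0012 -0.0003 -1.    ] F [-0.3  0.1  0.2] M [ 0.02  0.03 -0.01] open 0.0371 j [-0.28  0.41  1.95  0.    0.78  0.83]
delta cm [-0.03  0.08 -0.19] dyaw -0.002 tilt fix [ 0.     0.001 -0.002]
```

View pics/w33.png

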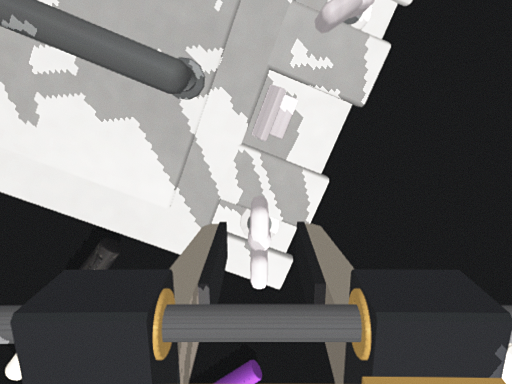

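Call:
send_rows:
  motion: "0 0 0 -0.03 0.08 -0.2 0.2;0 0 0 0 0 0 0;0 0 0 0 0 0 0;0 0 0 0 0 0 0;0 0 0 0 0 0 0"

```text
time_s: 50.38
tcp_pos: [0.5131, -0.1469, 0.0622]
ee_rot: [0.974, 0.228, -0.0, -0.0]
contact_force: [-0.2, 0.4, 1.2]
opening: 0.0087
```

Call:
send_rows:
  motion: "0 0 0 0 0 0 0;0 0 0 0 0 0 0;0 0 0 0 0 0 0;0 0 0 0 0 0 0;0 0 -0.06 0 0 0 0"

```text
time_s: 50.8
tcp_pos: [0.513, -0.1469, 0.0621]
ee_rot: [0.98, 0.199, -0.0, -0.0]
contact_force: [0.1, 0.4, -2.6]
opening: 0.0086
```

Call:
send_rows:
  motion: "0 0 -0.12 0 0 -0.03 0;0 0 -0.12 0 0 -0.03 0;0 0 -0.12 0 0 -0.03 0;0 0 -0.12 0 0 -0.03 0;0 0 -0.12 0 0 -0.02 0"

```text
time_s: 51.22
tcp_pos: [0.5129, -0.1462, 0.0608]
ee_rot: [0.995, -0.103, -0.0, -0.001]
contact_force: [0.5, 5.3, 0.2]
opening: 0.0086
```

Call:
send_rows:
  motion: "0 0 -0.12 0 0 -0.03 0;0 0 -0.12 0 0 -0.03 0;0 0 -0.06 0 0 -0.01 0;0 0 -0.03 0 0 0 0;0 0 -0.03 0 0 0 0"

```text
time_s: 51.63
tcp_pos: [0.5131, -0.1458, 0.0601]
ee_rot: [0.961, -0.277, -0.0, -0.001]
contact_force: [1.1, 7.1, 0.2]
opening: 0.0086
```

Call:
send_rows:
  motion: "0 0 -0.02 0 0 0 0;0 0 -0.02 0 0 0 0;0 0 0 0 0 0 0;0 0 0 0 0 0 0;0 0 0 0 0 0 0"

```text
time_s: 52.05
tcp_pos: [0.5131, -0.1458, 0.0601]
ee_rot: [0.955, -0.295, -0.0, -0.001]
contact_force: [0.9, 7.6, 0.7]
opening: 0.0084
```

```bash
python3 - <<'E'
from h import *
goto(0.5136,-0.1471,0.063,-0.543,False)
s=cam('wrist'); save(s,'pics/w34.png')
E
```

```text
t 52.05 tcp [ 0.5131 -0.1458  0.0601] yaw -0.5993 z [-0.0003  0.0014 -1.    ] F [0.9 7.6 0.7] M [ 1.5  -0.15  0.68] open 0.0084 j [-0.28  0.42  1.95  0.    0.78  1.89]
delta cm [ 0.05 -0.13  0.29] dyaw 0.056 tilt fix [-0.001 -0.     0.056]
```

View pics/w34.png

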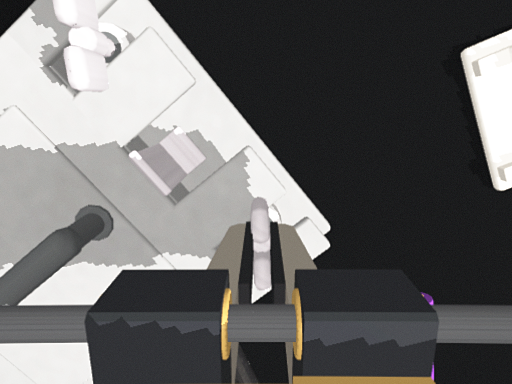

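Call:
send_rows:
  motion: "0 0 0 0 0 0 0.4;0 0 0 0 0 0 0.4;0 0 0 0 0 0 0.4;0 0 0 0 0 2 0.4;0 0 0 0 0 3.5 0.4"

```text
time_s: 52.52
tcp_pos: [0.5106, -0.1464, 0.1127]
ee_rot: [0.955, -0.296, -0.003, 0.0]
contact_force: [1.2, 0.2, -0.2]
opening: 0.0365
```

Call:
send_rows:
  motion: "0 0 0.1 0.4 0.8 2.5 0.4;0 0 0.12 1.1 2.4 1.5 0.4;0 0 0.12 1.1 2.4 0 0.4;0 0 0.12 1.1 2.4 0 0.4;0 0 0.12 1.1 2.4 0 0.4"

```text
time_s: 52.93
tcp_pos: [0.5618, -0.0423, 0.1558]
ee_rot: [1.0, -0.007, 0.001, 0.0]
contact_force: [0.3, -0.1, -0.0]
opening: 0.0369
```

Call:
send_rows:
  motion: "0 0 0.12 1.2 2.5 0 0.4;0 0 0.12 1.2 2.5 0 0.4;0 0 0.12 1.2 2.5 0 0.4;0 0 0.12 1.2 2.5 0 0.4;0 0 0 0.9 2.3 0 0.4"

```text
time_s: 53.35
tcp_pos: [0.619, 0.0813, 0.1552]
ee_rot: [0.973, 0.232, 0.0, 0.0]
contact_force: [1.0, -0.2, 0.3]
opening: 0.0365
```

Call:
send_rows:
  motion: "0 0 0 0 0 -1 0.4;0 0 0 0 0 -1 0.4;0 0 0 0 0 -0.5 0.4;0 0 0 0 0 0 0.4;0 0 0 0 0 0 0.4"

```text
time_s: 53.77
tcp_pos: [0.6174, 0.0789, 0.1295]
ee_rot: [0.974, 0.227, -0.001, -0.0]
contact_force: [0.2, -0.3, 0.7]
opening: 0.0368
```

```bash
python3 - <<'E'
from h import *
goto(0.6188,0.0806,0.063,0.458,False)
s=cam('wrist'); save(s,'pics/w35.png')
E
```

```text
t 53.77 tcp [0.6174 0.0789 0.1295] yaw 0.4585 z [-0.0016 -0.0004 -1.    ] F [ 0.2 -0.3  0.7] M [-0.04 -0.01 -0.05] open 0.0368 j [ 0.12  0.44  1.71 -0.    0.99  1.24]
delta cm [ 0.14  0.17 -6.65] dyaw -0.000 tilt fix [ 0.    -0.002 -0.   ]
```

View pics/w35.png

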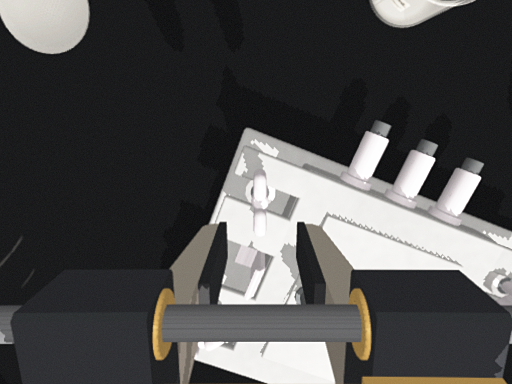

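Call:
send_rows:
  motion: "0 0 0 0.1 0.12 -2 0.4;0 0 0 0 0 -2 0.4;0 0 0 0 0 -1.5 0.4;0 0 0 0 0 -0.8 0.4;0 0 0 0 0 -0.3 0.4"

```text
time_s: 54.23
tcp_pos: [0.6185, 0.0806, 0.0632]
ee_rot: [0.974, 0.228, -0.001, -0.0]
contact_force: [-0.0, 0.1, -0.6]
opening: 0.0372
```

Call:
send_rows:
  motion: "0 0 0 0 0 0 0.4;0 0 0 0 0 0 0.4;0 0 0 0 0 0 0.4;0 0 0 0 0 0 0.4;0 0 0 0 0 0 0.4"

```text
time_s: 54.65
tcp_pos: [0.6196, 0.0813, 0.0649]
ee_rot: [0.974, 0.228, 0.001, 0.0]
contact_force: [-0.2, 0.4, -0.3]
opening: 0.0367
```

```bash
python3 - <<'E'
from h import *
goto(0.6188,0.0806,0.063,0.458,False)
s=cam('wrist'); save(s,'pics/w36.png')
E
```

```text
t 54.65 tcp [0.6196 0.0813 0.0649] yaw 0.4598 z [ 0.0011  0.0001 -1.    ] F [-0.2  0.4 -0.3] M [-0.01 -0.05 -0.02] open 0.0367 j [ 0.13  0.52  1.75 -0.    0.87  1.24]
delta cm [-0.08 -0.07 -0.19] dyaw -0.002 tilt fix [-0.     0.001 -0.002]
```

View pics/w36.png

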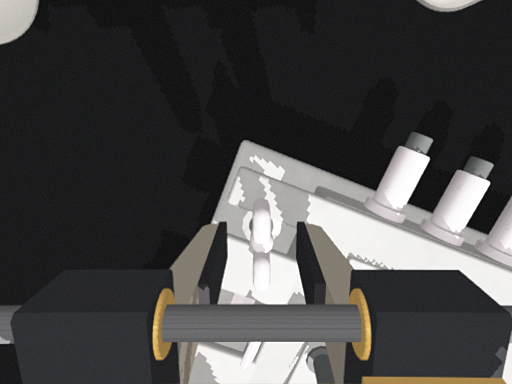

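Call:
send_rows:
  motion: "0 0 0 -0.08 -0.07 -0.2 0.2;0 0 0 0 0 0 0;0 0 0 0 0 0 0;0 0 0 0 0 0 0;0 0 0 0 0 0 0"

```text
time_s: 55.12
tcp_pos: [0.6182, 0.0807, 0.0621]
ee_rot: [0.974, 0.228, -0.0, -0.0]
contact_force: [-0.9, 0.0, 0.2]
opening: 0.0085
```

Call:
send_rows:
  motion: "0 0 0 0 0 0 0;0 0 0 0 0 0 0;0 0 0 0 0 0 0;0 0 0 0 0 0 0;0 0 -0.06 0 0 0 0"

```text
time_s: 55.53
tcp_pos: [0.6182, 0.0807, 0.062]
ee_rot: [0.98, 0.199, -0.0, -0.0]
contact_force: [-0.8, 2.5, -2.5]
opening: 0.0084
```

Call:
send_rows:
  motion: "0 0 -0.12 0 0 -0.03 0;0 0 -0.12 0 0 -0.03 0;0 0 -0.12 0 0 -0.03 0;0 0 -0.12 0 0 -0.03 0;0 0 -0.12 0 0 -0.02 0"

```text
time_s: 55.95
tcp_pos: [0.6181, 0.0815, 0.0607]
ee_rot: [0.995, -0.103, -0.0, -0.001]
contact_force: [-1.5, 6.9, -0.9]
opening: 0.0088
```

Call:
send_rows:
  motion: "0 0 -0.12 0 0 -0.03 0;0 0 -0.12 0 0 -0.03 0;0 0 -0.06 0 0 -0.01 0;0 0 -0.03 0 0 0 0;0 0 -0.03 0 0 0 0"

```text
time_s: 56.37
tcp_pos: [0.6183, 0.0819, 0.06]
ee_rot: [0.961, -0.277, -0.0, -0.001]
contact_force: [-0.2, 8.6, -0.3]
opening: 0.0085
```

Call:
send_rows:
  motion: "0 0 -0.02 0 0 0 0;0 0 -0.02 0 0 0 0;0 0 0 0 0 0 0;0 0 0 0 0 0 0;0 0 0 0 0 0 0"

```text
time_s: 56.78
tcp_pos: [0.6183, 0.0819, 0.06]
ee_rot: [0.955, -0.295, -0.0, -0.001]
contact_force: [-1.2, 7.8, -0.2]
opening: 0.0088
```

```bash
python3 - <<'E'
from h import *
goto(0.6188,0.0806,0.063,-0.543,False)
E
```

```text
t 56.78 tcp [0.6183 0.0819 0.06  ] yaw -0.5992 z [-0.      0.0015 -1.    ] F [-1.2  7.8 -0.2] M [1.58 0.2  0.64] open 0.0088 j [0.13 0.53 1.75 0.   0.86 2.3 ]
delta cm [ 0.05 -0.13  0.3 ] dyaw 0.056 tilt fix [-0.001 -0.     0.056]
```

Call:
send_rows:
  motion: "0 0 0 0 0 0 0.4;0 0 0 0 0 0 0.4;0 0 0 0 0 0 0.4;0 0 0 0 0 2 0.4;0 0 0 0 0 3.5 0.4"

```text
time_s: 57.2
tcp_pos: [0.6156, 0.0798, 0.112]
ee_rot: [0.955, -0.296, -0.003, 0.002]
contact_force: [0.1, -0.2, -0.1]
opening: 0.0361
```

Call:
send_rows:
  motion: "0 0 0.1 -1 -1.5 3 0.4;0 0 0.12 -2 -2 3 0.4;0 0 0.12 -2.5 -2.5 2 0.4;0 0 0.12 -2.5 -2.5 1 0.4;0 0 0.12 -2.5 -2.5 0 0.4"

```text
time_s: 57.62
tcp_pos: [0.5138, -0.0307, 0.2078]
ee_rot: [1.0, -0.007, 0.002, 0.0]
contact_force: [0.0, -0.8, 0.1]
opening: 0.0368
```

Call:
send_rows:
  motion: "0 0 0 -1 -1 0 0.4;0 0 0 0 0 0 0.4;0 0 0 0 0 0 0.4;0 0 0 0 0 0 0.4;0 0 0 0 0 0 0.4"

```text
time_s: 58.03
tcp_pos: [0.5044, -0.0388, 0.2048]
ee_rot: [1.0, -0.01, 0.0, -0.0]
contact_force: [0.4, -0.8, -0.1]
opening: 0.037
```

```bash
python3 - <<'E'
from h import *
state()
s=cam('wrist'); np.savez('w37.npz',**s); cv2.imwrite('pics/w37.png',cv2.resize(s['frame'][:,:,::-1],None,fx=1.55,fy=1.55,interpolation=cv2.INTER_CUBIC))
E
```

```text
t 58.03 tcp [ 0.5044 -0.0388  0.2048] yaw -0.0210 z [ 0.0001  0.0002 -1.    ] F [ 0.4 -0.8 -0.1] M [ 0.05 -0.01 -0.02] open 0.0370 j [-0.08  0.18  1.89  0.    1.07  1.51]
```

View pics/w37.png

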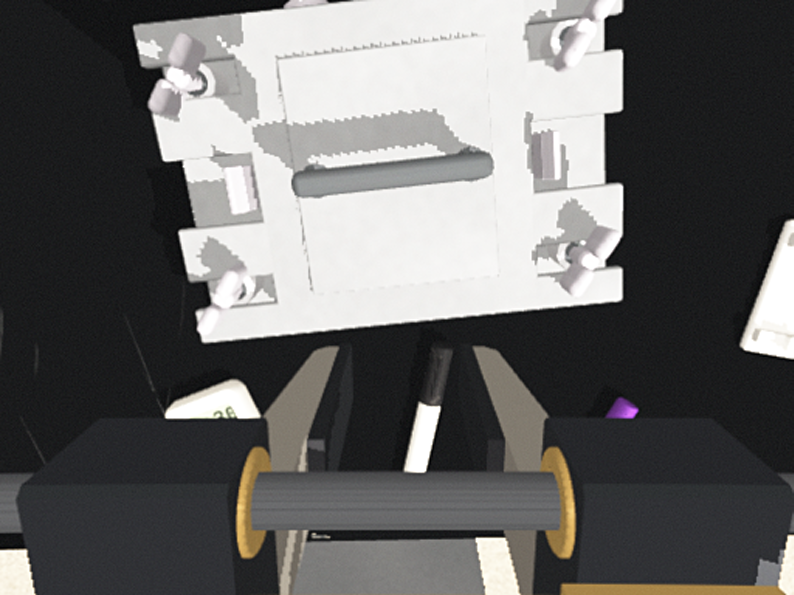

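```bash
python3 - <<'E'
from h import *
s=dict(np.load('w37.npz')); P=cloud(s)
im=cv2.resize(s['frame'][:235,:,::-1],None,fx=1.55,fy=1.55,interpolation=cv2.INTER_CUBIC)
for a,col in((2.2,(0,0,255)),(1.9,(0,255,0))):
  for x in(-62,62):
    for y in(109,-109):
      d=np.array([np.sin(a),np.cos(a)])*22
      q=(proj(s,cellT(CELL,np.array([[x-d[0],y-d[1],79.7],[x+d[0],y+d[1],79.7]])/1000))*1.55).astype(int)
      cv2.line(im,tuple(map(int,q[0])),tuple(map(int,q[1])),col,1)
cv2.imwrite('pics/w37o.png',im)
for x,y in((80,60),(-80,60),(80,-60),(-80,-60)):
    u,v=proj(s,cellT(CELL,np.array([x,y,54])/1000)).round().astype(int); print(x,y,np.nanmedian(P[max(v-4,0):v+5,u-4:u+5,2]))
E
```

```text
80 60 0.05470950899225241
-80 60 0.054602122135849585
80 -60 0.05479041390114603
-80 -60 0.05461660320975109
```

View pics/w37o.png

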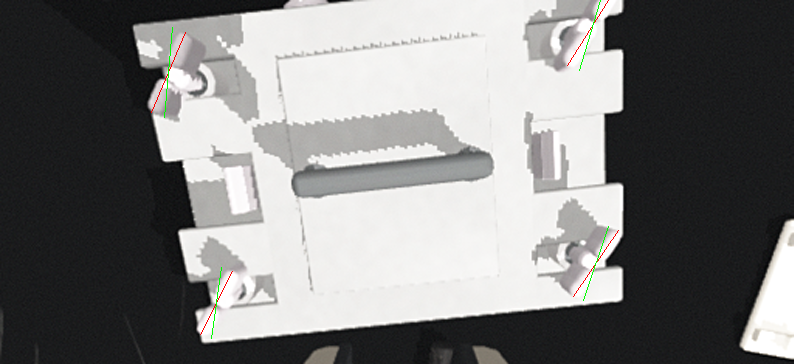

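```bash
python3 - <<'E'
from h import *
s=cam('top'); save(s,'pics/topend.png'); print(bot.job_done())
E
```

```text
the job is handed in; nothing more can be done
None
```

View pics/topend.png

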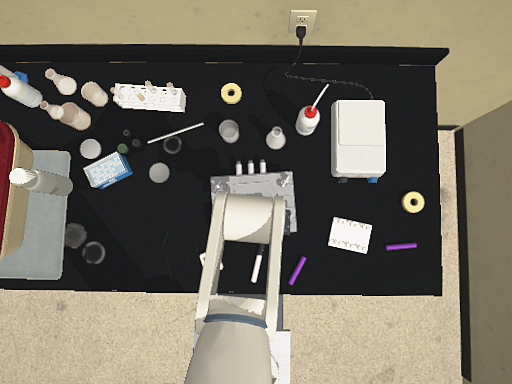

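The job is done and handed in, at about 58 s of the 210 s allowed.

- **Rod:** The rest held one rod. It lies in the middle groove. I pushed it until it stopped moving at about 5 N, and a wrist picture showed its end at the stop.
- **Cover:** It is on the gasket with all four slots round the wings. It was not knocked aside at any point I looked.
- **Screws:** I turned each about 1.2 rad to snug, in the order rear right, front left, front right, rear left. In the same order I then turned each to its stop, where the measured moment rose to 0.64–0.74 N m.

**Last checks:**
- All four wings line up with the 2.2 rad overlay.
- The cover is level, its top reading 54.6–54.8 mm at four corners.
- That puts the underside at about 47.7 mm, roughly 1 mm above the stated 46–47 mm, but within the 2 mm calibration.
- In the last top picture the beaker, flask and marker are where they started. The arm partly hides the timer there, but I saw nothing touch it.

While I was lowering behind the rod, the fingertips briefly touched the cell, with about 16 N measured. That is below the 40 N limit.

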